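# Put the setting gauge away in its foam tray

## Task

Lift the square setting gauge out of its wooden stand and lay it down on its side on the bench top, letting go of it. Then take it again by its blue middle sleeve and press it lying down into its snug cutout in the foam tray until it is fully home and level, and let go. Leave the other things lying on the bench where they are.

Things in the scene. Friction and masses are not known exactly. Their poses are not given: they have to be found in the camera images.
- gauge: length setting gauge: square aluminium bar 32 x 32 mm, 130 mm long, 0.25 kg, both ends and all four sides alike, with a ribbed blue plastic sleeve (34 mm wide, 50 mm long) round its middle. Origin at its very middle, z along its length. It starts upright (z up), loose in the stand's socket: lower 30 mm inside, 100 mm clear, top 140 mm above the bench
- stand: pale wooden block 80 x 80 x 40 mm, fixed to the bench, with a square socket 34 mm wide and 30 mm deep from above in its middle, sides along its x and y. Origin at the centre of its underside, z up. The gauge pulls straight up out of it with next to no force. The bench round x = 0.47 m, y = 0.125 m is always clear (over 60 mm to all sides)
- tray: foam tool tray fixed to the bench, 168 x 204 mm, black rim 39 mm high, dark foam with its top at 36 mm and one amber-floored cutout. Origin: centre of its underside, z up. Four springy foam ribs (22 to 67 mm from mid-length, two a side) leave 28 mm for the 32 mm gauge: they centre and grip it; it does not sink in by its own weight but takes about 6 to 12 N from above
- pocket (a point): middle of the cutout's floor, 12 mm above the bench; x across the cutout, y along it, z up. 24 mm deep, 136 mm long, 40 mm wide between firm walls, sloped lead-in at both ends. A finger scoop at mid-length, 54 mm long (y), full depth, reaches 45 mm either side of the middle: the cutout looks like a cross with longer arms along y. Fully home the gauge lies on the floor: its middle 16 mm above this point, its top 8 mm above the foam
- wedge: pine wedge, about 96 x 56 x 22 mm, bystander, loose, lying on the bench; origin at the centre of its underside
- fitting: brass hose fitting, 40 mm tall, 25 mm wide, bystander, loose, upright; origin at the centre of its underside
- tin: round tin with red rims, 100 mm across and 134 mm tall, bystander, loose; origin at the centre of its underside
- spanner: small ring spanner, 190 mm long, 9 mm thick, bystander, loose, lying along its y; origin at the centre of its underside
There are look-alikes about, which are no part of the job. Leave any green look-alike of the gauge alone.

How it is judged (in metres and radians):
On the way, in this order (a step that is already met when the one before it is completed fails the run):
1. the gauge lies on its side on the bench top, released and still (height (world z) of gauge below 0.02 m and angle between gauge's own z axis and vertical between 1.5 and 1.64 rad and contact force between gauge and the fingers below 0.1 N and linear speed of gauge below 0.03 m/s), for 0.2 s.
2. the gauge is pressed fully home in the foam cutout (z of gauge in the frame of pocket below 0.019 m and horizontal distance between gauge and pocket below 0.007 m and angle between the z axis of gauge and the y axis of pocket, either way round below 0.05 rad), for 0.2 s.
At the end, for the whole second after the job is handed in: The gauge lies in the tray's cutout along it, released and at rest: its middle within 3 mm of its fully-home height (16 mm over the cutout's floor), within 7 mm of the cutout's middle seen from above, its length within 0.05 rad of the cutout's length and level (all of step 2 and z of gauge in the frame of pocket above 0.013 m and contact force between gauge and the fingers below 0.1 N and linear speed of gauge below 0.02 m/s); the robot touches nothing.
It fails at once if a bystander (wedge, fitting, tin or spanner) is pushed more than 30 mm (distance of any of wedge, fitting, tin, spanner from where it was at the start of the episode above 0.03 m).
It also fails if it takes over 70 s, if anything falls off the work surface, if the arm or the gripper's body presses on something with over 40 N, if the wrist force passes 120 N, or if a joint passes its speed limit or range.

## Robot

A 7-joint arm with a two-finger parallel gripper is mounted at the origin on a cart in front of the work surface, level with it; the furniture and walls round the work are solid. World frame = base frame: x ahead of the robot, y to its left, z up, the work surface at z = 0. Lengths are in m, angles in degrees, forces in N, time in s.
With the tool pointing down it reaches from about 0.4 to 0.875 m from the base axis. Payload 6.5 kg.
Tool frame: the origin (TCP) lies midway between the tips of the shut fingers; the grasp point (between the pads) lies manip.grasp_offset behind it (manip.grasp_offset is the distance from the TCP to the grasp point, in m); y points along the fingers, z is the direction in which the jaws open and shut, and the axes are right-handed (so a half turn about y gives the same grasp; the last joint's range is limited). The gripper opens to 85 mm and grips with 20 to 120 N. Pads are 22 mm wide; open, the fingers measure 114 mm over their backs; the gripper's body (76 mm by 85 mm) begins 54 mm behind the grasp point. The pads swing forward as they close: fully open they stand 13 mm farther back than shut.
Start: joints at [60.55, 30.733, -0.252, 88.115, 0.149, 61.152, -4.079], TCP at [0.281, -0.586, 0.209] pointing down, gripper open.
Joint ranges: [-154.64, 154.64], [-21.42, 123.67], [-72.66, 72.17], [13.99, 137.28], [-74.86, 254.86], [10.95, 109.41], [-158.01, 158.01]. Speed limits (degrees/s): [136.94, 136.94, 180, 180, 180, 180, 180].

## Interface

Orientations are given as [roll, pitch, yaw] about the fixed x, y, z axes, in that order (R = Rz(yaw) Ry(pitch) Rx(roll)).
In Python, from plant import manip gives the robot as it stands.
- The arm moves only by the tool step_arm, never from a script. Its argument "motion" is a list of rows, each an object with "travel": the shift along the tool's x, y, z in m, a list of three; "dr": the turn, a rotation vector about the tool's x, y, z in degrees, a list of three; "fingers": the closure in counts, from 0 (fully open) to 255 (shut). In form: [{"travel": [x, y, z], "dr": [rx, ry, rz], "fingers": fingers}, ...]. A call has 1 to 5 rows; each row shifts and turns the commanded pose from where the row before left it, along the tool's axes as they then stand; what a row does not reach is not made up. A row lasts 1/8 s, in which the tool goes at most 62.5 mm and 10.7 degrees, less where a joint would pass 70% of its speed; a pose out of reach is approached as far as the arm can. A call with a gripper value outside its range is refused whole. The fingers move at their own pace and stop on an object; "newtons" is the grip in N (left out, the last holds). Time passes only in rows, so rows that do not move let the fingers close. It gives the time, the measured TCP pose, the force and the opening at its end, in the units of the state.
- manip.get_obs(): the state, without advancing time (a new reading comes with each control period).
- manip.camera(name): name is "scene" or "side" or "wrist"; returns the picture (480x640x3 uint8, red, green, blue); there is no depth.
- manip.get_calibration(name): a dict with "fx", "fy", "cx", "cy" (pixels), "distortion" ([k1, k2, p1, p2, k3] as OpenCV has them; the pictures are not rectified), "rvec" (rotation vector, rad) and "tvec" (3), from world to camera coordinates, as OpenCV has them; the wrist camera has in their place "hand_eye" (4x4, takes a point from camera to tool coordinates, whose origin is the TCP and whose axes are the tool frame's). Camera axes: x right, y down, z forward; pixel columns grow to the right and rows downward; lengths in m; the calibration is good to about 2 mm. A picture is of the moment at which its call begins: read the wrist's pose just before it. get_calibration takes no time and is no camera call.
- manip.job_done(): hands the job in, once; it reports no verdict.
The state is a dict: "t": time; "joints": joint angles; "joint_velocities": joint speeds; "joint_efforts": joint torques, N m; "eef_pos": TCP position; "ee_rot": TCP orientation; "ft_force": force on the tool from outside, world axes, zero at the start; "moment": the same for the moment, N m; "opening": finger opening in m.
Only numpy, scipy, OpenCV 4.12 (cv2) and the standard library are available. Lean on these libraries where they do the work, as an engineer would, in place of code of your own. Each camera call takes 0.05 s, during which the arm holds its last target.

## Working session

There is one attempt and no reset: what is moved stays moved. The work goes in short steps, Python scripts to look and compute and a tool call to move; the robot and the scene stay as the last step left them, time stands still between calls to the robot, and variables do not carry over. Pictures are saved under pics/ and viewed, and the job is handed in when it is done.

Besides the shell and the picture viewer there is one more tool, called after "Emit:" by a JSON object that holds its "name" and its "arguments", one argument or row to a line. step_arm: Moves the arm, as the interface text tells. Its arguments: {"type":"object","properties":{"motion":{"type":"array"},"newtons":{"type":"number"}},"required":["motion"]}

```bash
ls; mkdir -p pics
cat > h.py <<'E'
import numpy as np, cv2
from plant import manip
from scipy.spatial.transform import Rotation as R
def cal(n):
    c=manip.get_calibration(n);K=np.array([[c['fx'],0,c['cx']],[0,c['fy'],c['cy']],[0,0,1.]])
    return c,K,np.array(c['distortion'],float)
def pose():
    o=manip.get_obs();return np.array(o['eef_pos']),R.from_euler('xyz',o['ee_rot'],degrees=True).as_matrix()
def camRT(n,p=None):
    c,K,D=cal(n)
    if n=='wrist':
        P,Rm=p;T=np.eye(4);T[:3,:3]=Rm;T[:3,3]=P;T=T@np.array(c['hand_eye']);return K,D,T[:3,3],T[:3,:3]
    Rc=cv2.Rodrigues(np.array(c['rvec'],float))[0];return K,D,-Rc.T@np.array(c['tvec'],float).ravel(),Rc.T
def ray(n,uv,p=None):
    K,D,o,Rm=camRT(n,p);u=cv2.undistortPoints(np.array(uv,float).reshape(-1,1,2),K,D).reshape(-1,2)
    return o,(Rm@np.c_[u,np.ones(len(u))].T).T
def plane(n,uv,z,p=None):
    o,d=ray(n,uv,p);return o+d*((z-o[2])/d[:,2])[:,None]
def proj(n,X,p=None):
    K,D,o,Rm=camRT(n,p);r=cv2.Rodrigues(Rm.T)[0];return cv2.projectPoints(np.array(X,float).reshape(-1,1,3),r,-Rm.T@o,K,D)[0].reshape(-1,2)
def snap(n,f):
    p=pose();im=np.array(manip.camera(n))[:,:,::-1].copy();cv2.imwrite('pics/'+f+'.png',im);np.savez('pics/'+f+'.npz',P=p[0],R=p[1]);return im,p
E
python3 - <<'E'
from h import *
print(manip.get_obs(), manip.grasp_offset)
for n in ('scene','side','wrist'):
    snap(n,n+'0')
    _,_,o,Rm=camRT(n,pose());print(n,o,Rm[:,2])
E
```

```text
pics
{'t': 0.0, 'joints': array([60.54889071, 30.77885659, -0.25269966, 88.17195118,  0.14726837,
       61.15159379, -4.07888469]), 'joint_velocities': array([-0.06812642,  0.07022162,  0.01364133,  0.14533313, -0.07900219,
        0.032284  ,  0.03872504]), 'joint_efforts': array([ 7.86935689e-04, -5.83396912e+01,  1.04860470e+00, -2.59098530e+01,
        1.23123723e-02,  9.59426776e-03,  6.24960180e-06]), 'eef_pos': array([ 0.28112614, -0.58530194,  0.20808948]), 'ee_rot': array([-9.01018491e+01, -6.81457367e-03, -1.54339376e+02]), 'ft_force': array([ 0.30704899, -0.24270497, -0.24561626]), 'moment': array([0.0231886 , 0.01035883, 0.01070905]), 'opening': 0.0857419350446067} 0.0187
scene [ 0.1284817  -0.15359945  0.72256551] [ 0.52642514  0.41033551 -0.74464847]
side [0.26774584 0.78974792 0.59011348] [ 0.33360786 -0.70872076 -0.62162745]
wrist [ 0.34843374 -0.55272779  0.37237137] [-0.266514   -0.12773741 -0.95532897]
```

View pics/scene0.png

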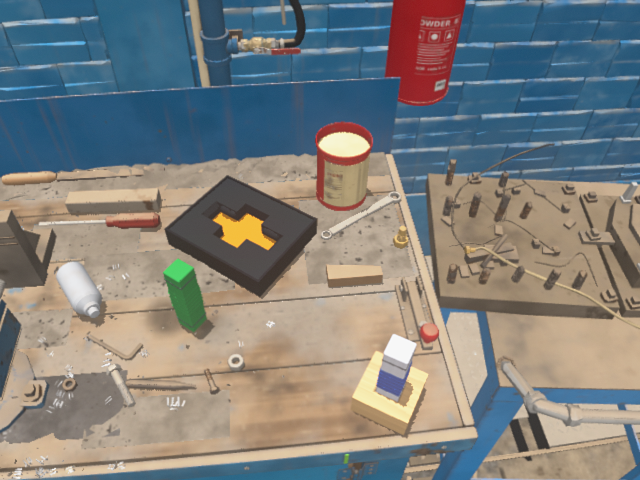

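View pics/side0.png

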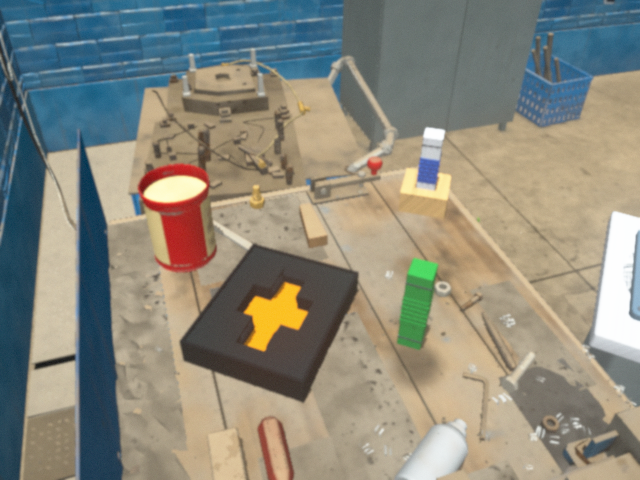

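The scene view shows the gauge in its stand at about (397,365), with the tray at (242,235), the green look-alike at (185,295) and the tin at (344,165). The side view shows the gauge at (430,160) and the tray at (272,320). Next I'll measure these.

Run:
```python
from h import *
def rect(m):
    cs,_=cv2.findContours(m,cv2.RETR_EXTERNAL,cv2.CHAIN_APPROX_NONE);c=max(cs,key=cv2.contourArea);return c
for n in ('scene','side'):
    im=cv2.imread(f'pics/{n}0.png');h=cv2.cvtColor(im,cv2.COLOR_BGR2HSV)
    # amber floor
    c=rect(cv2.inRange(h,(15,170,170),(30,255,255)))
    m=np.zeros(im.shape[:2],np.uint8);cv2.drawContours(m,[c],-1,255,-1)
    ys,xs=np.nonzero(m);P=plane(n,np.c_[xs,ys],.012)
    hull=plane(n,c.reshape(-1,2),.012)[:,:2].astype(np.float32)
    print(n,'amber area',cv2.contourArea(c),'mean',P.mean(0),'minrect',cv2.minAreaRect(hull))
    # tray dark
    d=cv2.inRange(h,(0,0,0),(180,255,75));
    d=cv2.morphologyEx(d,cv2.MORPH_OPEN,np.ones((5,5)))
    nl,lab,st,ce=cv2.connectedComponentsWithStats(d)
    print([ (list(s),) for s in st if s[4]>3000])
    q=cv2.resize(im[320:440,330:450] if n=='scene' else im[110:230,380:500],None,fx=5,fy=5,interpolation=cv2.INTER_NEAREST);cv2.imwrite(f'pics/{n}g.png',q)
    q=cv2.resize(im[165:305,155:330] if n=='scene' else im[230:410,170:370],None,fx=3,fy=3,interpolation=cv2.INTER_CUBIC);cv2.imwrite(f'pics/{n}t.png',q)
```

```text
scene amber area 1099.5 mean [0.55682707 0.35043296 0.012     ] minrect ((0.5583479404449463, 0.3519626259803772), (0.0788482129573822, 0.11770045757293701), 32.47360610961914)
[([np.int32(0), np.int32(0), np.int32(640), np.int32(480), np.int32(303194)],)]
side amber area 2135.0 mean [0.55613772 0.34096459 0.012     ] minrect ((0.5550339221954346, 0.33887404203414917), (0.08590736240148544, 0.12044228613376617), 36.48250961303711)
[([np.int32(0), np.int32(0), np.int32(640), np.int32(480), np.int32(301787)],), ([np.int32(182), np.int32(278), np.int32(175), np.int32(122), np.int32(4690)],)]
```

View pics/sceneg.png

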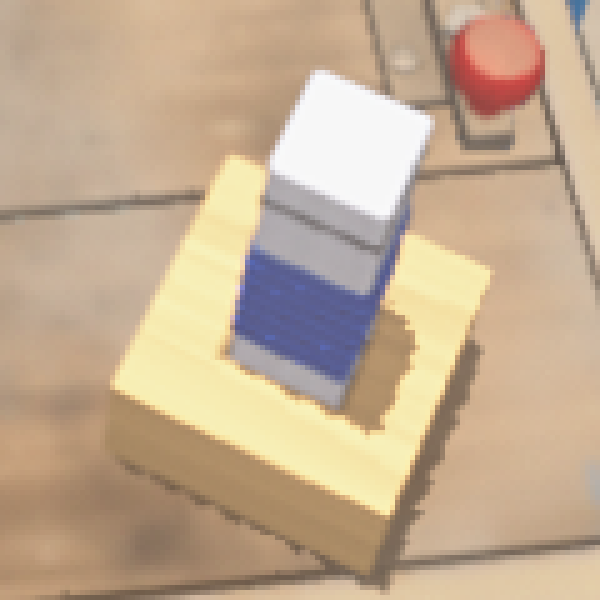

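View pics/sideg.png

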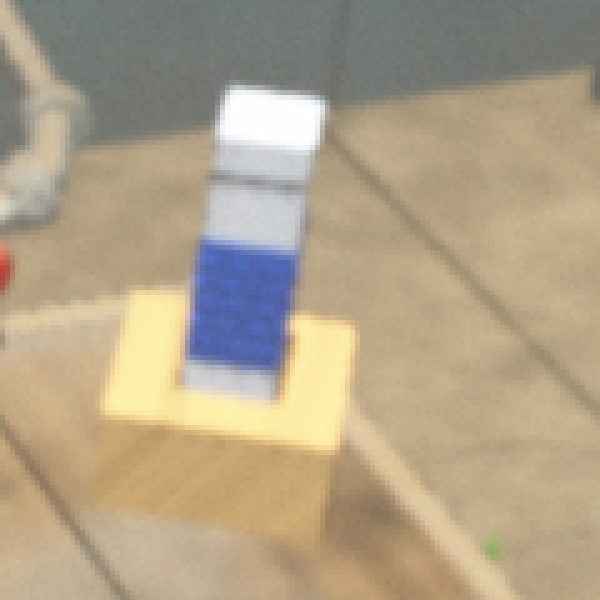

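View pics/scenet.png

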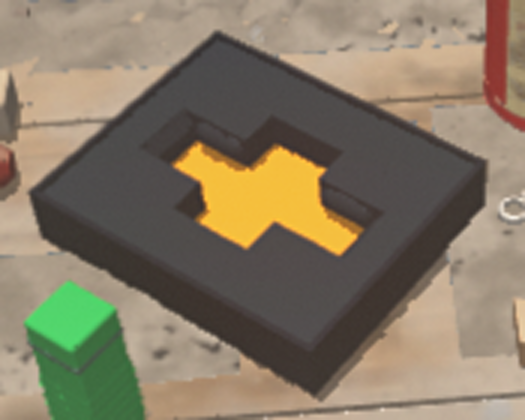

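View pics/sidet.png

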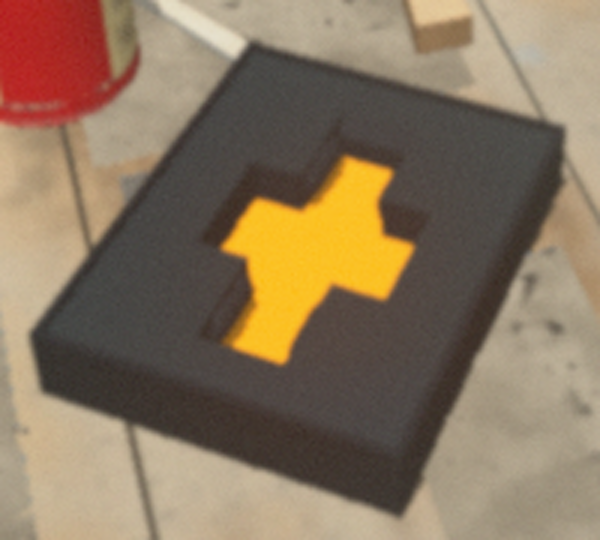

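Run:
```python
from h import *
def rep(name,n,pts,s,off,z):
    uv=np.array(pts,float)/s+off-(0.5 if s>3 else 0.3)*0
    X=plane(n,uv,z);L=np.linalg.norm(np.roll(X,-1,0)-X,axis=1)
    e=np.roll(X,-1,0)-X
    print(name,n,'c',X.mean(0).round(4)[:2],'L',L.round(4),'ang',(np.degrees(np.arctan2(e[:,1],e[:,0]))%90).round(1))
    return X
so=np.array([330,320]);to=np.array([155,165]);sd=np.array([380,110]);td=np.array([170,230])
rep('gtop','scene',[(320,70),(433,118),(390,220),(270,165)],5,so,.14)
rep('gtop','side',[(228,85),(328,100),(320,150),(217,138)],5,sd,.14)
rep('stand','scene',[(232,157),(492,268),(390,515),(112,388)],5,so,.04)
rep('stand','side',[(132,292),(357,322),(337,450),(102,415)],5,sd,.04)
A=rep('tray','scene',[(217,33),(487,162),(315,350),(33,190)],3,to,.039)
B=rep('tray','side',[(252,42),(565,128),(405,457),(35,335)],3,td,.039);print(A[:,:2].round(3),B[:,:2].round(3))
# green lookalike, etc
for nm,n,uv,z in [('green top','scene',(180,270),.14),('tin top','scene',(344,143),.134),('fit','scene',(401,236),.02),('spL','scene',(326,234),.005),('spR','scene',(394,198),.005),('wedge','scene',(354,272),.02),('tin','side',(176,190),.134),('fit','side',(257,197),.02),('wedge','side',(314,225),.02),('green top','side',(421,270),.14)]:
    print(nm,n,plane(n,[uv],z)[0].round(3))
```

```text
gtop scene c [ 0.4609 -0.0256] L [0.0301 0.0313 0.0315 0.0306] ang [11.7 12.9 10.5 10.3]
gtop side c [ 0.4606 -0.0233] L [0.0333 0.0344 0.0331 0.0369] ang [10.6 12.4 14.9 12.8]
stand scene c [ 0.4613 -0.0255] L [0.0784 0.0799 0.0797 0.0799] ang [12.3 12.  12.3 11.1]
stand side c [ 0.4618 -0.0247] L [0.0811 0.0817 0.0797 0.0804] ang [13.9 11.6 13.  12.5]
tray scene c [0.551 0.343] L [0.2017 0.1643 0.2034 0.1624] ang [5.8 5.6 5.3 5. ]
tray side c [0.5495 0.3455] L [0.1661 0.2009 0.1659 0.2027] ang [5.1 5.6 5.8 5.7]
[[0.622 0.451]
 [0.643 0.25 ]
 [0.479 0.234]
 [0.46  0.437]] [[0.642 0.253]
 [0.477 0.238]
 [0.457 0.438]
 [0.622 0.454]]
green top scene [0.372 0.275 0.14 ]
tin top scene [0.742 0.273 0.134]
fit scene [0.718 0.123 0.02 ]
spL scene [0.649 0.235 0.005]
spR scene [0.804 0.192 0.005]
wedge scene [0.601 0.139 0.02 ]
tin side [0.737 0.296 0.134]
fit side [0.717 0.124 0.02 ]
wedge side [0.594 0.148 0.02 ]
green top side [0.375 0.301 0.14 ]
```

```bash
cat >> h.py <<'E'
def tri(n1,u1,n2,u2):
    o1,d1=ray(n1,[u1]);o2,d2=ray(n2,[u2]);A=np.c_[d1[0],-d2[0]];s=np.linalg.lstsq(A,o2-o1,rcond=None)[0]
    a=o1+s[0]*d1[0];b=o2+s[1]*d2[0];return (a+b)/2,np.linalg.norm(a-b)
def goalR(zyaw,tilt):
    "jaw axis z at yaw zyaw, pointing down, then turned by tilt about tool z"
    c,s=np.cos(np.radians(zyaw)),np.sin(np.radians(zyaw))
    return np.array([[s,0,c],[-c,0,s],[0,-1,0]],float)@R.from_euler('z',tilt,degrees=True).as_matrix()
def plan(P,G,n):
    p,Rm=pose();rv=R.from_matrix(Rm.T@G).as_rotvec(degrees=True);d=np.array(P)-p
    print('total travel tool',(Rm.T@d*1000).round(1),'mm dr',rv.round(1))
    Rk=Rm
    for k in range(n):
        print('row',k,'travel',(Rk.T@d/n).round(4).tolist(),'dr',(rv/n).round(2).tolist())
        Rk=Rm@R.from_rotvec(rv*(k+1)/n,degrees=True).as_matrix()
def st():
    o=manip.get_obs();p,Rm=pose();print('t',round(o['t'],2),'tcp',p.round(4),'y',Rm[:,1].round(3),'zyaw',np.degrees(np.arctan2(Rm[1,2],Rm[0,2])).round(1),'zz',Rm[2,2].round(3),'F',np.round(o['ft_force'],1),'open',round(o['opening'],4),'j',np.round(o['joints'],1))
E
python3 - <<'E'
from h import *
print(tri('scene',(429,332),'side',(375,163)))
print(tri('scene',(180,270),'side',(421,268)))
st()
G=goalR(12,55);plan([.49,-.16,.22],G,12)
E
```

```text
(array([ 0.55927154, -0.02369103,  0.05358494]), np.float64(0.0008520101345195001))
(array([0.37804935, 0.28412101, 0.12770834]), np.float64(0.001154525174546001))
t 0.15 tcp [ 0.2812 -0.5855  0.2083] y [-0.001  0.001 -1.   ] zyaw -64.3 zz -0.001 F [-0.4  0.5 -0.2] open 0.0853 j [60.6 30.8 -0.3 88.2  0.2 61.2 -4.1]
total travel tool [-372.5  -11.3 -293.1] mm dr [-36.4 -70.1  46.3]
row 0 travel [-0.031, -0.0009, -0.0244] dr [-3.03, -5.84, 3.86]
row 1 travel [-0.0333, 0.0024, -0.0211] dr [-3.03, -5.84, 3.86]
row 2 travel [-0.035, 0.0058, -0.0174] dr [-3.03, -5.84, 3.86]
row 3 travel [-0.0361, 0.009, -0.0134] dr [-3.03, -5.84, 3.86]
row 4 travel [-0.0365, 0.012, -0.0091] dr [-3.03, -5.84, 3.86]
row 5 travel [-0.0363, 0.0148, -0.0047] dr [-3.03, -5.84, 3.86]
row 6 travel [-0.0355, 0.0174, -0.0002] dr [-3.03, -5.84, 3.86]
row 7 travel [-0.034, 0.0196, 0.0044] dr [-3.03, -5.84, 3.86]
row 8 travel [-0.032, 0.0215, 0.0088] dr [-3.03, -5.84, 3.86]
row 9 travel [-0.0293, 0.023, 0.0131] dr [-3.03, -5.84, 3.86]
row 10 travel [-0.0262, 0.0241, 0.0172] dr [-3.03, -5.84, 3.86]
row 11 travel [-0.0226, 0.0247, 0.021] dr [-3.03, -5.84, 3.86]
```

Emit:
{"name": "step_arm", "arguments": {
  "motion": [
    {"travel": [-0.031,-0.001,-0.024],"dr": [-3,-5.8,3.9],"fingers": 0},
    {"travel": [-0.033,0.002,-0.021],"dr": [-3,-5.8,3.9],"fingers": 0},
    {"travel": [-0.035,0.006,-0.017],"dr": [-3,-5.8,3.9],"fingers": 0},
    {"travel": [-0.036,0.009,-0.013],"dr": [-3,-5.8,3.9],"fingers": 0},
    {"travel": [-0.036,0.012,-0.009],"dr": [-3,-5.8,3.9],"fingers": 0}
  ],
  "newtons": 60
}}

```text
t: 0.78
eef_pos: [0.369, -0.4095, 0.2138]
ee_rot: [-100.0, 22.5, -126.7]
ft_force: [0.2, -0.2, 0.3]
opening: 0.0854
```

Emit:
{"name": "step_arm", "arguments": {
  "motion": [
    {"travel": [-0.036,0.015,-0.005],"dr": [-3,-5.8,3.9],"fingers": 0},
    {"travel": [-0.035,0.017,0],"dr": [-3,-5.8,3.9],"fingers": 0},
    {"travel": [-0.034,0.02,0.004],"dr": [-3,-5.8,3.9],"fingers": 0},
    {"travel": [-0.032,0.021,0.009],"dr": [-3,-5.8,3.9],"fingers": 0},
    {"travel": [-0.029,0.023,0.013],"dr": [-3,-5.8,3.9],"fingers": 0}
  ]
}}

```text
t: 1.4
eef_pos: [0.4563, -0.234, 0.2187]
ee_rot: [-97.1, 46.7, -95.6]
ft_force: [0.2, -0.7, -0.1]
opening: 0.0854
```

Run:
```python
from h import *
st();G=goalR(12,55);plan([.49,-.16,.22],G,3)
```

```text
t 1.4 tcp [ 0.4563 -0.234   0.2187] y [-0.053  0.731 -0.681] zyaw -0.4 zz -0.085 F [ 0.2 -0.7 -0.1] open 0.0854 j [ 59.7  43.6 -27.2  85.1 -16.9  86.6  37.4]
total travel tool [-53.8  51.4  32.9] mm dr [ -6.6 -11.6   7.5]
row 0 travel [-0.0179, 0.0171, 0.011] dr [-2.2, -3.87, 2.51]
row 1 travel [-0.0164, 0.0174, 0.0128] dr [-2.2, -3.87, 2.51]
row 2 travel [-0.0147, 0.0176, 0.0145] dr [-2.2, -3.87, 2.51]
```

Emit:
{"name": "step_arm", "arguments": {
  "motion": [
    {"travel": [-0.018,0.017,0.011],"dr": [-2.2,-3.9,2.5],"fingers": 0},
    {"travel": [-0.016,0.017,0.013],"dr": [-2.2,-3.9,2.5],"fingers": 0},
    {"travel": [-0.015,0.018,0.015],"dr": [-2.2,-3.9,2.5],"fingers": 0},
    {"travel": [0,0,0],"dr": [0,0,0],"fingers": 0}
  ]
}}

```text
t: 1.9
eef_pos: [0.4917, -0.1573, 0.22]
ee_rot: [-89.9, 55.1, -77.6]
ft_force: [-0.3, -0.7, -0.1]
opening: 0.0852
```

Run:
```python
from h import *
st();G=goalR(12,55);plan([.477,-.099,.132],G,3)
im,p=snap('wrist','w1');st()
```

```text
t 1.9 tcp [ 0.4917 -0.1573  0.22  ] y [-0.173  0.801 -0.573] zyaw 12.3 zz 0.001 F [-0.3 -0.7 -0.1] open 0.0852 j [ 54.5  49.6 -32.1  81.6 -17.6  90.7  42.2]
total travel tool [37.8 99.7 -2.1] mm dr [ 0.2  0.2 -0.1]
row 0 travel [0.0126, 0.0332, -0.0007] dr [0.06, 0.07, -0.02]
row 1 travel [0.0126, 0.0332, -0.0007] dr [0.06, 0.07, -0.02]
row 2 travel [0.0126, 0.0332, -0.0007] dr [0.06, 0.07, -0.02]
t 1.95 tcp [ 0.4911 -0.1592  0.2199] y [-0.172  0.8   -0.574] zyaw 12.1 zz 0.0 F [-0.4 -0.1 -0.4] open 0.0855 j [ 54.6  49.5 -32.   81.6 -17.6  90.7  42.2]
```

View pics/w1.png

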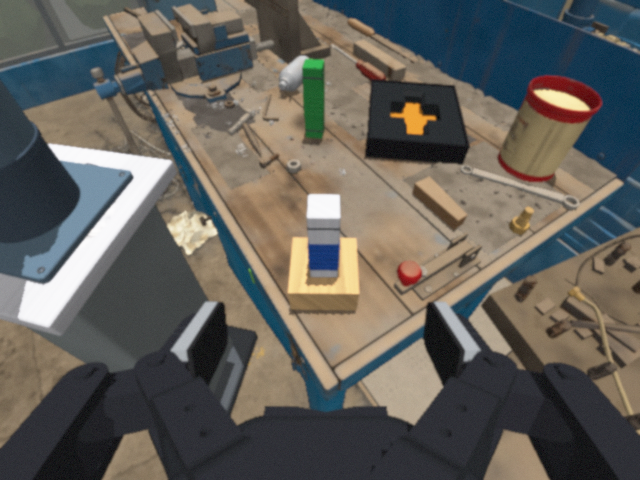

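The wrist view shows the gauge at (324,235), midway between the fingers at (205,340) and (448,335), with its faces square to the jaws.

Emit:
{"name": "step_arm", "arguments": {
  "motion": [
    {"travel": [0.0126,0.033,-0.0005],"dr": [0,0,0],"fingers": 0},
    {"travel": [0.0126,0.033,-0.0005],"dr": [0,0,0],"fingers": 0},
    {"travel": [0.0126,0.033,-0.0005],"dr": [0,0,0],"fingers": 0},
    {"travel": [0,0,0],"dr": [0,0,0],"fingers": 0}
  ]
}}

```text
t: 2.45
eef_pos: [0.4753, -0.1024, 0.1314]
ee_rot: [-90.3, 55.0, -78.3]
ft_force: [0.3, 0.7, 0.4]
opening: 0.0851
```

Run:
```python
from h import *
st();G=goalR(12,55);plan([.460,-.019,.075],G,3)
im,p=snap('wrist','w2');X=[[.461,-.025,.14],[.461,-.025,.05]];print(proj('wrist',X,p))
```

```text
t 2.45 tcp [ 0.4753 -0.1024  0.1314] y [-0.172  0.801 -0.574] zyaw 12.0 zz -0.003 F [0.3 0.7 0.4] open 0.0851 j [ 52.9  53.2 -31.9  90.5 -17.   78.3  44.9]
total travel tool [ -2.5 101.8   2.5] mm dr [ 0.1 -0.2  0. ]
row 0 travel [-0.0008, 0.0339, 0.0008] dr [0.03, -0.06, 0.0]
row 1 travel [-0.0008, 0.0339, 0.0008] dr [0.03, -0.06, 0.0]
row 2 travel [-0.0008, 0.0339, 0.0008] dr [0.03, -0.06, 0.0]
[[329.74913247 172.90031092]
 [328.97551848 254.05248798]]
```

View pics/w2.png

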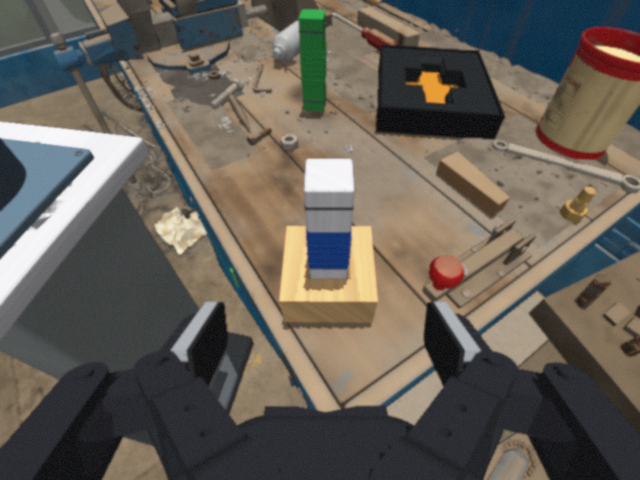

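Emit:
{"name": "step_arm", "arguments": {
  "motion": [
    {"travel": [-0.001,0.034,0.001],"dr": [0,0,0],"fingers": 0},
    {"travel": [-0.001,0.034,0.001],"dr": [0,0,0],"fingers": 0},
    {"travel": [0,0.033,0],"dr": [0,0,0],"fingers": 0},
    {"travel": [0,0,0],"dr": [0,0,0],"fingers": 0}
  ]
}}

```text
t: 3.0
eef_pos: [0.4615, -0.0203, 0.0764]
ee_rot: [-90.0, 54.9, -78.0]
ft_force: [-0.1, -0.2, 0.8]
opening: 0.0853
```

Run:
```python
from h import *
st();snap('wrist','w3');snap('side','s3')
```

```text
t 3.0 tcp [ 0.4615 -0.0203  0.0764] y [-0.17   0.8   -0.575] zyaw 12.0 zz -0.0 F [-0.1 -0.2  0.8] open 0.0853 j [ 49.7  55.4 -33.4  99.2 -18.4  65.8  45.6]
```

View pics/w3.png

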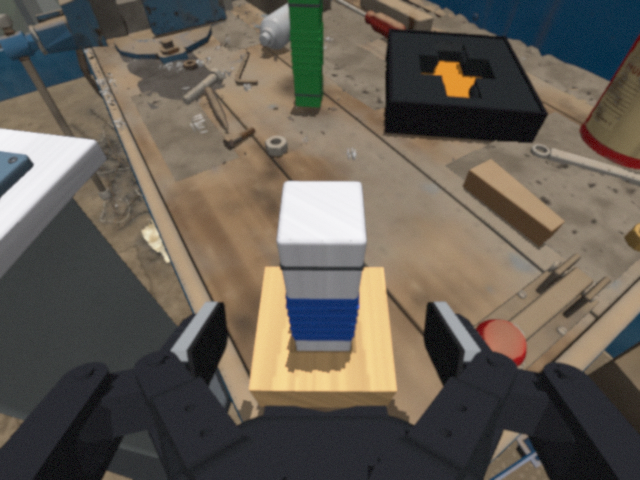

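View pics/s3.png

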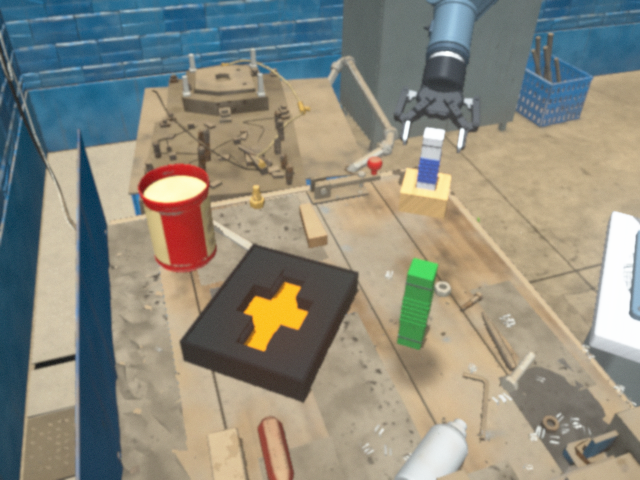

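The fingers straddle the gauge: it is at (323,265) in the wrist view and (430,160) in the side view. Closing the fingers now.

Emit:
{"name": "step_arm", "arguments": {
  "motion": [
    {"travel": [0,0,0],"dr": [0,0,0],"fingers": 200},
    {"travel": [0,0,0],"dr": [0,0,0],"fingers": 200},
    {"travel": [0,0,0],"dr": [0,0,0],"fingers": 200},
    {"travel": [0,0,0],"dr": [0,0,0],"fingers": 200},
    {"travel": [0,0,0],"dr": [0,0,0],"fingers": 200}
  ],
  "newtons": 60
}}

```text
t: 3.72
eef_pos: [0.4617, -0.0207, 0.0763]
ee_rot: [-90.0, 54.9, -78.1]
ft_force: [-0.1, -1.6, 4.7]
opening: 0.0279
```

Emit:
{"name": "step_arm", "arguments": {
  "motion": [
    {"travel": [0,0,0],"dr": [0,0,0],"fingers": 200},
    {"travel": [0,0,0],"dr": [0,0,0],"fingers": 200}
  ]
}}

```text
t: 3.98
eef_pos: [0.4617, -0.0207, 0.0763]
ee_rot: [-90.0, 54.9, -78.1]
ft_force: [-1.5, -2.2, 5.4]
opening: 0.0278
```

Run:
```python
from h import *
st();snap('wrist','w4');plan([.462,-.02,.15],goalR(12,55),3)
```

```text
t 3.98 tcp [ 0.4617 -0.0207  0.0763] y [-0.169  0.8   -0.575] zyaw 11.9 zz -0.0 F [-1.5 -2.2  5.4] open 0.0278 j [ 49.8  55.4 -33.4  99.2 -18.4  65.8  45.7]
total travel tool [-60.6 -41.9   0.4] mm dr [-0.1 -0.   0.1]
row 0 travel [-0.0202, -0.014, 0.0001] dr [-0.02, -0.02, 0.04]
row 1 travel [-0.0202, -0.0139, 0.0001] dr [-0.02, -0.02, 0.04]
row 2 travel [-0.0202, -0.0139, 0.0001] dr [-0.02, -0.02, 0.04]
```

View pics/w4.png

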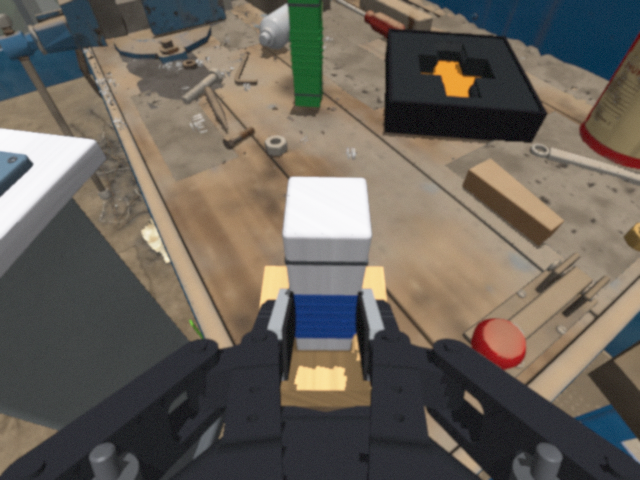

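Emit:
{"name": "step_arm", "arguments": {
  "motion": [
    {"travel": [-0.02,-0.014,0],"dr": [0,0,0],"fingers": 200},
    {"travel": [-0.02,-0.014,0],"dr": [0,0,0],"fingers": 200},
    {"travel": [-0.02,-0.014,0],"dr": [0,0,0],"fingers": 200},
    {"travel": [-0.02,-0.014,0],"dr": [0,0,0],"fingers": 200},
    {"travel": [0,0,0],"dr": [0,0,0],"fingers": 200}
  ]
}}

```text
t: 4.65
eef_pos: [0.4622, -0.0209, 0.1736]
ee_rot: [-89.9, 54.7, -78.0]
ft_force: [0.4, -0.6, -4.1]
opening: 0.0278
```

Run:
```python
from h import *
st();snap('wrist','w5');snap('side','s5');plan([.47,.125,.15],goalR(10,-35),12)
```

```text
t 4.65 tcp [ 0.4622 -0.0209  0.1736] y [-0.168  0.799 -0.578] zyaw 11.9 zz 0.001 F [ 0.4 -0.6 -4.1] open 0.0278 j [ 51.5  46.3 -36.1  99.6 -21.3  72.7  41.9]
total travel tool [-63.2 127.8  38.8] mm dr [  0.4   2.1 -89.8]
row 0 travel [-0.0053, 0.0107, 0.0032] dr [0.04, 0.17, -7.48]
row 1 travel [-0.0066, 0.0099, 0.0032] dr [0.04, 0.17, -7.48]
row 2 travel [-0.0079, 0.0089, 0.0032] dr [0.04, 0.17, -7.48]
row 3 travel [-0.009, 0.0078, 0.0031] dr [0.04, 0.17, -7.48]
row 4 travel [-0.0099, 0.0066, 0.0031] dr [0.04, 0.17, -7.48]
row 5 travel [-0.0107, 0.0053, 0.0031] dr [0.04, 0.17, -7.48]
row 6 travel [-0.0113, 0.0038, 0.003] dr [0.04, 0.17, -7.48]
row 7 travel [-0.0117, 0.0023, 0.003] dr [0.04, 0.17, -7.48]
row 8 travel [-0.0119, 0.0008, 0.003] dr [0.04, 0.17, -7.48]
row 9 travel [-0.0119, -0.0008, 0.0029] dr [0.04, 0.17, -7.48]
row 10 travel [-0.0117, -0.0023, 0.0029] dr [0.04, 0.17, -7.48]
row 11 travel [-0.0113, -0.0038, 0.0029] dr [0.04, 0.17, -7.48]
```

View pics/s5.png

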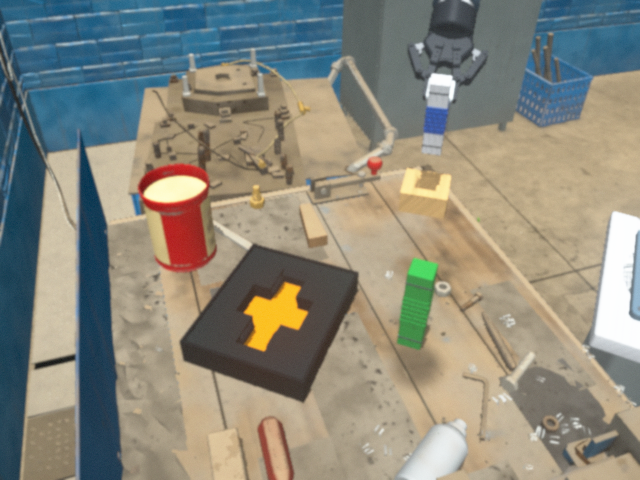

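The side view shows the gauge clear of the stand, held upright at (435,115).

Emit:
{"name": "step_arm", "arguments": {
  "motion": [
    {"travel": [-0.005,0.011,0.003],"dr": [0,0.2,-7.5],"fingers": 200},
    {"travel": [-0.007,0.01,0.003],"dr": [0,0.2,-7.5],"fingers": 200},
    {"travel": [-0.008,0.009,0.003],"dr": [0,0.2,-7.5],"fingers": 200},
    {"travel": [-0.009,0.008,0.003],"dr": [0,0.2,-7.5],"fingers": 200},
    {"travel": [-0.01,0.007,0.003],"dr": [0,0.2,-7.5],"fingers": 200}
  ]
}}

```text
t: 5.38
eef_pos: [0.4634, 0.0413, 0.1626]
ee_rot: [-90.7, 17.2, -79.1]
ft_force: [0.1, -0.1, -3.2]
opening: 0.0275
```

Emit:
{"name": "step_arm", "arguments": {
  "motion": [
    {"travel": [-0.011,0.005,0.003],"dr": [0,0.2,-7.5],"fingers": 200},
    {"travel": [-0.011,0.004,0.003],"dr": [0,0.2,-7.5],"fingers": 200},
    {"travel": [-0.012,0.002,0.003],"dr": [0,0.2,-7.5],"fingers": 200},
    {"travel": [-0.012,0,0.003],"dr": [0,0.2,-7.5],"fingers": 200},
    {"travel": [-0.012,-0.001,0.003],"dr": [0,0.2,-7.5],"fingers": 200}
  ]
}}

```text
t: 6.0
eef_pos: [0.467, 0.1027, 0.1547]
ee_rot: [-90.7, -20.4, -79.6]
ft_force: [-0.8, -0.2, -4.5]
opening: 0.0277
```

Emit:
{"name": "step_arm", "arguments": {
  "motion": [
    {"travel": [-0.012,-0.002,0.003],"dr": [0,0.2,-7.5],"fingers": 200},
    {"travel": [-0.011,-0.004,0.003],"dr": [0,0.2,-7.5],"fingers": 200},
    {"travel": [0,0,0],"dr": [0,0,0],"fingers": 200}
  ]
}}

```text
t: 6.38
eef_pos: [0.4672, 0.1306, 0.1484]
ee_rot: [-90.9, -35.1, -79.3]
ft_force: [0.0, -0.3, -3.6]
opening: 0.0274
```

Run:
```python
from h import *
st();snap('wrist','w6');snap('side','s6');plan([.47,.125,.03],goalR(10,-35),3)
```

```text
t 6.38 tcp [0.4672 0.1306 0.1484] y [ 0.092 -0.568 -0.818] zyaw 10.2 zz -0.013 F [ 0.  -0.3 -3.6] open 0.0274 j [-28.8  32.  -17.5 108.2  39.5  70.2 -58.6]
total travel tool [-67.9  99.3   2.4] mm dr [0.6 0.2 0.2]
row 0 travel [-0.0226, 0.0331, 0.0008] dr [0.18, 0.07, 0.06]
row 1 travel [-0.0226, 0.0331, 0.0007] dr [0.18, 0.07, 0.06]
row 2 travel [-0.0226, 0.0331, 0.0005] dr [0.18, 0.07, 0.06]
```

View pics/s6.png

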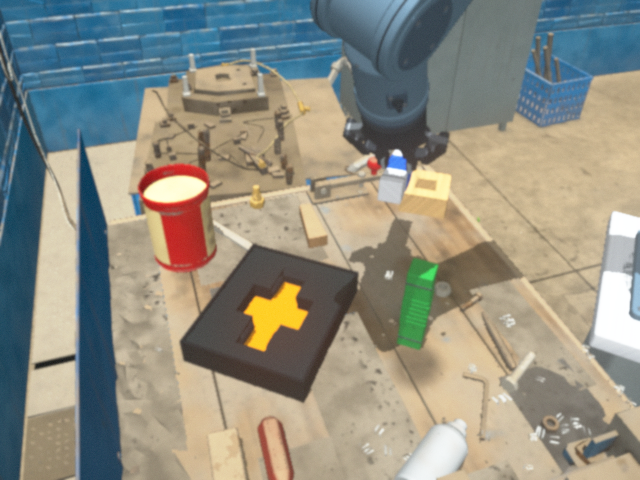

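View pics/w6.png

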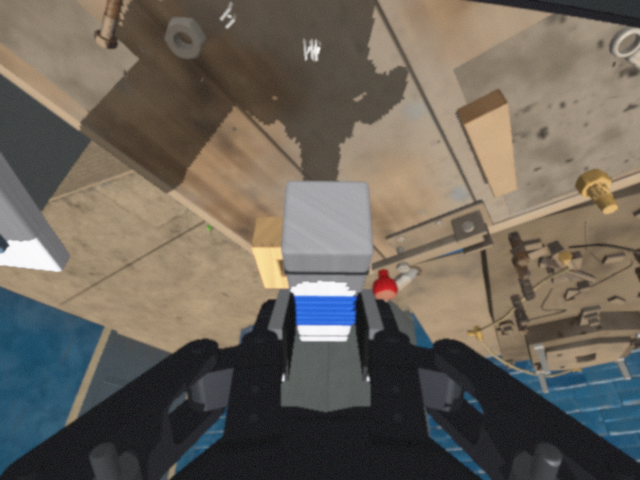

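The wrist view shows the gauge still firmly held, with the sleeve at (325,305). Lowering it over the clear spot.

Emit:
{"name": "step_arm", "arguments": {
  "motion": [
    {"travel": [-0.02,0.033,0.001],"dr": [0.2,0,0],"fingers": 200},
    {"travel": [-0.022,0.033,0.001],"dr": [0.2,0,0],"fingers": 200},
    {"travel": [-0.022,0.033,0],"dr": [0.2,0,0],"fingers": 200},
    {"travel": [0,0,0],"dr": [0,0,0],"fingers": 200}
  ]
}}

```text
t: 6.98
eef_pos: [0.4702, 0.1193, 0.0324]
ee_rot: [-90.2, -35.3, -79.9]
ft_force: [0.2, -0.5, -2.2]
opening: 0.0273
```

Run:
```python
from h import *
st();p,_=pose();plan([p[0],p[1],.013],goalR(10,-35),3)
```

```text
t 6.97 tcp [0.4702 0.1193 0.0324] y [ 0.098 -0.569 -0.816] zyaw 10.0 zz -0.003 F [ 0.2 -0.5 -2.2] open 0.0273 j [-30.2  43.  -14.5 110.3  46.3  60.  -68.1]
total travel tool [-11.2  15.8   0.1] mm dr [0.2 0.1 0.3]
row 0 travel [-0.0037, 0.0053, 0.0] dr [0.05, 0.04, 0.1]
row 1 travel [-0.0037, 0.0053, 0.0] dr [0.05, 0.04, 0.1]
row 2 travel [-0.0037, 0.0053, 0.0] dr [0.05, 0.04, 0.1]
```

Emit:
{"name": "step_arm", "arguments": {
  "motion": [
    {"travel": [-0.0037,0.0053,0],"dr": [0,0,0],"fingers": 200},
    {"travel": [-0.0037,0.0053,0],"dr": [0,0,0],"fingers": 200},
    {"travel": [-0.0025,0.0035,0],"dr": [0,0,0],"fingers": 200},
    {"travel": [0,0,0],"dr": [0,0,0],"fingers": 200}
  ]
}}

```text
t: 7.48
eef_pos: [0.472, 0.1223, 0.0169]
ee_rot: [-89.9, -35.2, -79.9]
ft_force: [-0.5, 0.7, -2.9]
opening: 0.0277
```

Run:
```python
from h import *
st()
```

```text
t 7.47 tcp [0.472  0.1223 0.0169] y [ 0.103 -0.567 -0.818] zyaw 10.2 zz 0.002 F [-0.5  0.7 -2.9] open 0.0277 j [-30.7  44.7 -14.  110.   47.3  58.8 -69.5]
```

Emit:
{"name": "step_arm", "arguments": {
  "motion": [
    {"travel": [-0.001,0.0015,0],"dr": [0,0,0],"fingers": 200},
    {"travel": [-0.001,0.0015,0],"dr": [0,0,0],"fingers": 200},
    {"travel": [0,0,0],"dr": [0,0,0],"fingers": 200}
  ]
}}

```text
t: 7.85
eef_pos: [0.4722, 0.1224, 0.014]
ee_rot: [-89.8, -35.2, -79.9]
ft_force: [-2.3, 1.5, 6.4]
opening: 0.0276
```

Emit:
{"name": "step_arm", "arguments": {
  "motion": [
    {"travel": [-0.001,0.0015,0],"dr": [0,0,0],"fingers": 200},
    {"travel": [0,0,0],"dr": [0,0,0],"fingers": 200}
  ]
}}

```text
t: 8.1
eef_pos: [0.4722, 0.1223, 0.0139]
ee_rot: [-89.8, -35.3, -80.0]
ft_force: [-5.4, 4.4, 21.2]
opening: 0.0276
```

Emit:
{"name": "step_arm", "arguments": {
  "motion": [
    {"travel": [0,0,0],"dr": [0,0,0],"fingers": 90},
    {"travel": [0,0,0],"dr": [0,0,0],"fingers": 90},
    {"travel": [0,0,0],"dr": [0,0,0],"fingers": 90},
    {"travel": [0,0,0],"dr": [0,0,0],"fingers": 90}
  ]
}}

```text
t: 8.6
eef_pos: [0.4718, 0.1219, 0.0111]
ee_rot: [-89.9, -35.2, -79.9]
ft_force: [-0.1, -0.2, 0.2]
opening: 0.0551
```

Run:
```python
from h import *
st();snap('wrist','w7');plan([.46,.21,.13],goalR(10,-35),4)
```

```text
t 8.6 tcp [0.4718 0.1219 0.0111] y [ 0.103 -0.567 -0.817] zyaw 10.1 zz 0.002 F [-0.1 -0.2  0.2] open 0.0551 j [-30.8  45.3 -13.9 110.   47.6  58.4 -69.9]
total travel tool [  -4.1 -148.3    4.1] mm dr [-0.2  0.1  0.2]
row 0 travel [-0.001, -0.0371, 0.001] dr [-0.04, 0.02, 0.04]
row 1 travel [-0.0011, -0.0371, 0.001] dr [-0.04, 0.02, 0.04]
row 2 travel [-0.0011, -0.0371, 0.001] dr [-0.04, 0.02, 0.04]
row 3 travel [-0.0011, -0.0371, 0.0009] dr [-0.04, 0.02, 0.04]
```

View pics/w7.png

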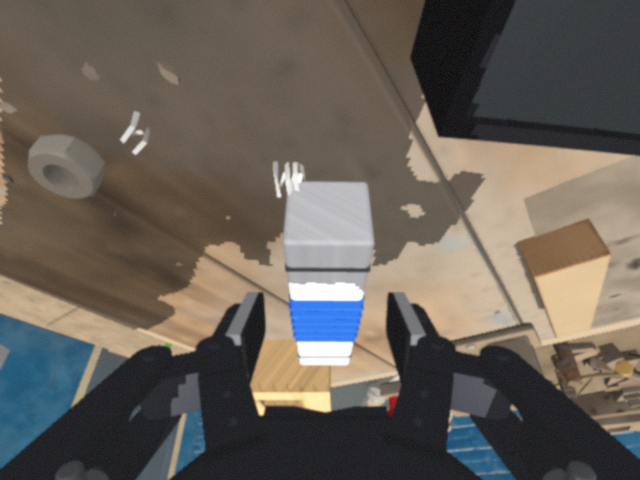

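The gauge lies on the bench, released, with its sleeve at (327,315) between the open fingers. Retreating and going vertical.

Emit:
{"name": "step_arm", "arguments": {
  "motion": [
    {"travel": [0,-0.02,0],"dr": [0,0,0],"fingers": 90},
    {"travel": [0,-0.035,0],"dr": [0,0,0],"fingers": 60},
    {"travel": [0,-0.04,0],"dr": [0,0,0],"fingers": 20},
    {"travel": [0,-0.04,0],"dr": [0,0,0],"fingers": 0},
    {"travel": [0,0,0],"dr": [0,0,0],"fingers": 0}
  ]
}}

```text
t: 9.28
eef_pos: [0.4585, 0.203, 0.1243]
ee_rot: [-89.6, -34.9, -79.9]
ft_force: [0.2, -0.0, -0.2]
opening: 0.0853
```

Run:
```python
from h import *
st();plan([.472,.12,.2],goalR(10,0),5)
```

```text
t 9.28 tcp [0.4585 0.203  0.1243] y [ 0.108 -0.561 -0.82 ] zyaw 10.3 zz 0.006 F [ 0.2 -0.  -0.2] open 0.0853 j [-34.5  37.  -18.7 103.4  38.7  72.2 -64.3]
total travel tool [112.2 -14.   -1.2] mm dr [-0.4  0.2 34.9]
row 0 travel [0.0224, -0.0028, -0.0002] dr [-0.09, 0.04, 6.97]
row 1 travel [0.0219, -0.0055, -0.0002] dr [-0.09, 0.04, 6.97]
row 2 travel [0.0211, -0.0081, -0.0002] dr [-0.09, 0.04, 6.97]
row 3 travel [0.02, -0.0106, -0.0002] dr [-0.09, 0.04, 6.97]
row 4 travel [0.0185, -0.013, -0.0002] dr [-0.09, 0.04, 6.97]
```

Emit:
{"name": "step_arm", "arguments": {
  "motion": [
    {"travel": [0.022,-0.003,0],"dr": [-0.1,0,7],"fingers": 0},
    {"travel": [0.022,-0.006,0],"dr": [-0.1,0,7],"fingers": 0},
    {"travel": [0.021,-0.008,0],"dr": [-0.1,0,7],"fingers": 0},
    {"travel": [0.02,-0.011,0],"dr": [-0.1,0,7],"fingers": 0},
    {"travel": [0.018,-0.013,0],"dr": [0,0,7],"fingers": 0}
  ]
}}

```text
t: 9.9
eef_pos: [0.4723, 0.1166, 0.199]
ee_rot: [-90.2, 0.0, -80.0]
ft_force: [-0.9, 1.0, 1.1]
opening: 0.0852
```

Emit:
{"name": "step_arm", "arguments": {
  "motion": [
    {"travel": [0,0,0],"dr": [0,0,0],"fingers": 0}
  ]
}}

```text
t: 10.02
eef_pos: [0.4738, 0.1119, 0.199]
ee_rot: [-90.2, -0.3, -80.6]
ft_force: [-0.5, -0.3, -0.3]
opening: 0.0857
```

Run:
```python
from h import *
st();snap('wrist','w8');snap('side','s8');snap('scene','c8')
```

```text
t 10.03 tcp [0.4738 0.1119 0.199 ] y [-0.003 -0.005 -1.   ] zyaw 9.4 zz -0.003 F [-0.5 -0.3 -0.3] open 0.0857 j [  4.1  17.9 -27.3 111.4  10.4  53.2 -18.9]
```

View pics/w8.png

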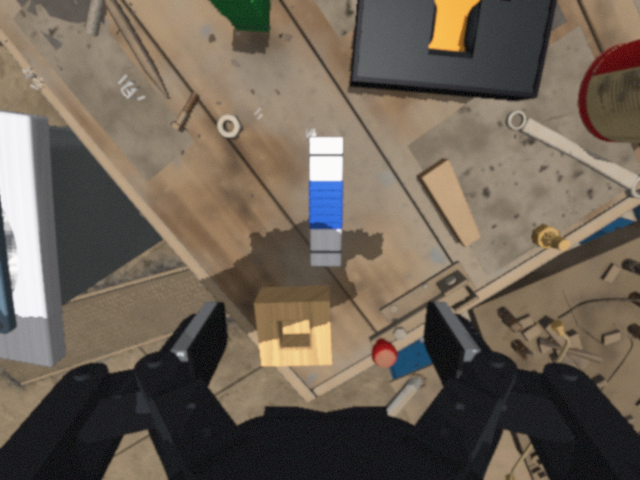

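View pics/s8.png

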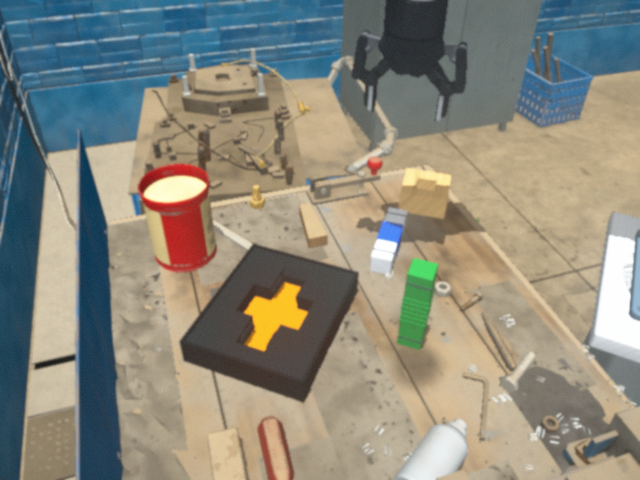

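View pics/c8.png

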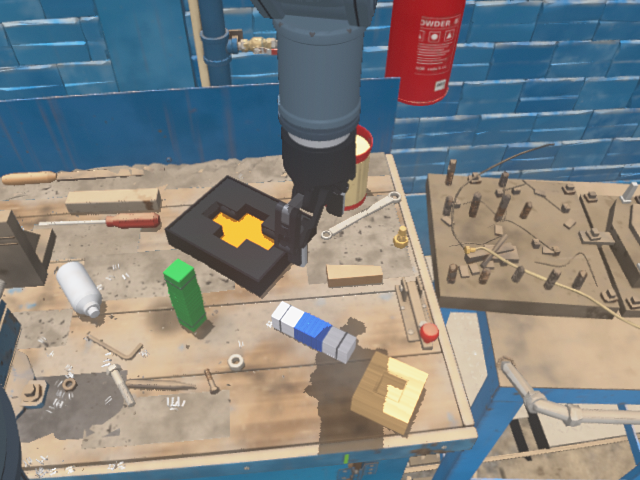

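The views show the gauge lying on the bench: wrist, sleeve at (326,205); side (388,240); scene (312,332). The bystanders look untouched.

Run:
```python
from h import *
for n,f in (('wrist','w8'),('scene','c8'),('side','s8')):
    im=cv2.imread(f'pics/{f}.png');h=cv2.cvtColor(im,cv2.COLOR_BGR2HSV);d=np.load(f'pics/{f}.npz');p=(d['P'],d['R'])
    m=cv2.inRange(h,(105,120,60),(130,255,255));
    if n=='wrist': m[:,:290]=0;m[:,360:]=0;m[250:]=0;m[:170]=0
    elif n=='scene': m[:300]=0;m[370:]=0;m[:,:260]=0;m[:,360:]=0
    else: m[:210]=0;m[280:]=0;m[:,:350]=0;m[:,420:]=0
    cs,_=cv2.findContours(m,cv2.RETR_EXTERNAL,cv2.CHAIN_APPROX_NONE);c=max(cs,key=cv2.contourArea)
    X=plane(n,c.reshape(-1,2),.034,p)[:,:2].astype(np.float32);print(n,cv2.minAreaRect(X))
    if n=='wrist':
        e=plane(n,[(326,138),(326,266)],.033,p);print(e, plane(n,[(310,138),(344,138),(310,231),(342,231)],.033,p))
# cutout corners at foam top z=.036 from both fixed cameras
to=np.array([155,165]);td=np.array([170,230])
s=plane('scene',np.array([(187,110),(140,147),(383,208),(272,116),(342,162),(272,222)])/3+to,.036)
q=plane('side',np.array([(340,117),(405,152),(248,165),(200,243),(205,337),(285,365),(430,212),(388,300)])/3+td,.036)
print(s.round(4));print(q.round(4))
```

```text
wrist ((0.4711858928203583, 0.12213162332773209), (0.03230762854218483, 0.046369872987270355), 8.659454345703125)
[[0.46126078 0.18442563 0.033     ]
 [0.48226705 0.05873762 0.033     ]] [[0.4465962  0.18199281 0.033     ]
 [0.47775078 0.18718488 0.033     ]
 [0.46020593 0.09326616 0.033     ]
 [0.49189406 0.0985692  0.033     ]]
scene ((0.4641724228858948, 0.11650027334690094), (0.047299884259700775, 0.05263424664735794), 9.505643844604492)
side ((0.4717794358730316, 0.12266357243061066), (0.0348324179649353, 0.04481048882007599), 10.470680236816406)
[[0.5639 0.4181 0.036 ]
 [0.5246 0.4171 0.036 ]
 [0.5791 0.2749 0.036 ]
 [0.5927 0.3751 0.036 ]
 [0.5911 0.3171 0.036 ]
 [0.5314 0.3161 0.036 ]]
[[0.5772 0.2775 0.036 ]
 [0.5382 0.2844 0.036 ]
 [0.599  0.3257 0.036 ]
 [0.5917 0.3771 0.036 ]
 [0.5605 0.4208 0.036 ]
 [0.5232 0.4182 0.036 ]
 [0.51   0.3136 0.036 ]
 [0.5022 0.368  0.036 ]]
```

Run:
```python
from h import *
st();plan([.4713,.1222,.06],goalR(9.5,0),4)
```

```text
t 10.18 tcp [0.4717 0.1181 0.1978] y [-0.005 -0.004 -1.   ] zyaw 10.1 zz -0.006 F [0.5 0.2 0.1] open 0.0856 j [  3.6  18.1 -27.5 111.5  10.5  53.2 -19. ]
total travel tool [ -4.6 137.8   1.1] mm dr [0.3 0.6 0.2]
row 0 travel [-0.0012, 0.0345, 0.0003] dr [0.08, 0.14, 0.05]
row 1 travel [-0.0011, 0.0345, 0.0002] dr [0.08, 0.14, 0.05]
row 2 travel [-0.0011, 0.0345, 0.0002] dr [0.08, 0.14, 0.05]
row 3 travel [-0.0011, 0.0345, 0.0001] dr [0.08, 0.14, 0.05]
```

Emit:
{"name": "step_arm", "arguments": {
  "motion": [
    {"travel": [-0.001,0.034,0],"dr": [0.1,0.1,0],"fingers": 0},
    {"travel": [-0.001,0.035,0],"dr": [0.1,0.1,0],"fingers": 0},
    {"travel": [-0.001,0.035,0],"dr": [0.1,0.2,0.1],"fingers": 40},
    {"travel": [-0.001,0.034,0],"dr": [0.1,0.2,0.1],"fingers": 60},
    {"travel": [0,0,0],"dr": [0,0,0],"fingers": 60}
  ]
}}

```text
t: 10.8
eef_pos: [0.4685, 0.1224, 0.0579]
ee_rot: [-90.2, 0.0, -80.3]
ft_force: [-0.3, -0.4, -0.2]
opening: 0.0654
```

Run:
```python
from h import *
snap('wrist','w9');st();plan([.4713,.1222,.006],goalR(9.5,0),4)
```

```text
t 10.85 tcp [0.47   0.1226 0.0595] y [-0.001  0.    -1.   ] zyaw 9.6 zz -0.001 F [ 0.  -0.7  0.7] open 0.0651 j [ -1.6  30.4 -22.6 117.4  19.4  35.7 -27.7]
total travel tool [ 0.6 53.5  1.2] mm dr [ 0.   0.1 -0. ]
row 0 travel [0.0001, 0.0134, 0.0003] dr [0.01, 0.03, -0.01]
row 1 travel [0.0001, 0.0134, 0.0003] dr [0.01, 0.03, -0.01]
row 2 travel [0.0001, 0.0134, 0.0003] dr [0.01, 0.03, -0.01]
row 3 travel [0.0001, 0.0134, 0.0003] dr [0.01, 0.03, -0.01]
```

View pics/w9.png

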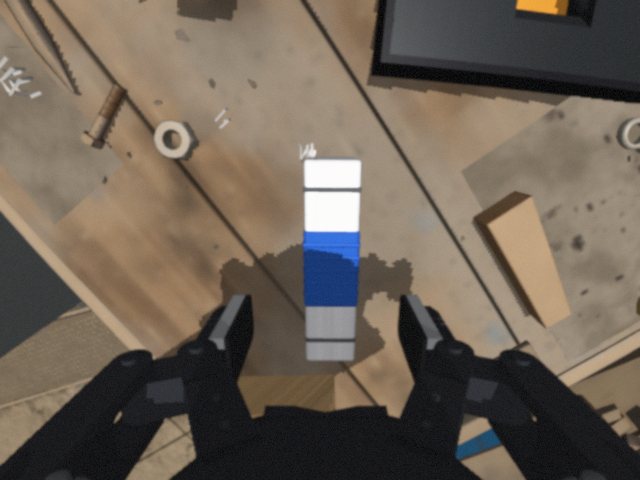

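The gauge is upright in the picture at (332,260), centred between the fingers. Descending to the sleeve and gripping.

Emit:
{"name": "step_arm", "arguments": {
  "motion": [
    {"travel": [0,0.014,0.0005],"dr": [0,0,0],"fingers": 60},
    {"travel": [0,0.014,0.0005],"dr": [0,0,0],"fingers": 60},
    {"travel": [0,0.014,0],"dr": [0,0,0],"fingers": 60},
    {"travel": [0,0.011,0],"dr": [0,0,0],"fingers": 60},
    {"travel": [0,0,0],"dr": [0,0,0],"fingers": 60}
  ]
}}

```text
t: 11.48
eef_pos: [0.4719, 0.1209, 0.0063]
ee_rot: [-90.0, 0.0, -80.6]
ft_force: [0.2, 0.2, 0.3]
opening: 0.065
```

Emit:
{"name": "step_arm", "arguments": {
  "motion": [
    {"travel": [0,0,0],"dr": [0,0,0],"fingers": 200},
    {"travel": [0,0,0],"dr": [0,0,0],"fingers": 200},
    {"travel": [0,0,0],"dr": [0,0,0],"fingers": 200},
    {"travel": [0,0,0],"dr": [0,0,0],"fingers": 200},
    {"travel": [0,0,0],"dr": [0,0,0],"fingers": 200}
  ],
  "newtons": 80
}}

```text
t: 12.1
eef_pos: [0.4728, 0.1212, 0.0081]
ee_rot: [-89.8, 0.0, -80.6]
ft_force: [-4.0, -0.8, 8.5]
opening: 0.0264
```

Run:
```python
from h import *
st();plan([.471,.122,.16],goalR(9.5,0),4)
```

```text
t 12.1 tcp [0.4728 0.1212 0.0081] y [ 0.003  0.001 -1.   ] zyaw 9.4 zz 0.003 F [-4.  -0.8  8.5] open 0.0264 j [ -4.2  35.8 -19.2 118.1  23.1  29.5 -30.9]
total travel tool [  -1.2 -151.9   -1.2] mm dr [-0.2 -0.1 -0. ]
row 0 travel [-0.0003, -0.038, -0.0003] dr [-0.04, -0.02, -0.0]
row 1 travel [-0.0003, -0.038, -0.0003] dr [-0.04, -0.02, -0.0]
row 2 travel [-0.0003, -0.038, -0.0004] dr [-0.04, -0.02, -0.0]
row 3 travel [-0.0003, -0.038, -0.0004] dr [-0.04, -0.02, -0.0]
```

Emit:
{"name": "step_arm", "arguments": {
  "motion": [
    {"travel": [0,-0.03,0],"dr": [0,0,0],"fingers": 200},
    {"travel": [0,-0.04,0],"dr": [0,0,0],"fingers": 200},
    {"travel": [0,-0.04,0],"dr": [0,0,0],"fingers": 200},
    {"travel": [0,-0.04,0],"dr": [0,0,0],"fingers": 200},
    {"travel": [0,0,0],"dr": [0,0,0],"fingers": 200}
  ]
}}

```text
t: 12.72
eef_pos: [0.4744, 0.1215, 0.1598]
ee_rot: [-89.5, 0.0, -80.6]
ft_force: [-0.4, -0.2, -4.2]
opening: 0.0265
```

Run:
```python
from h import *
st();plan([.545,.23,.17],goalR(6.2,0),4)
```

```text
t 12.72 tcp [0.4744 0.1215 0.1598] y [ 0.008  0.002 -1.   ] zyaw 9.4 zz 0.008 F [-0.4 -0.2 -4.2] open 0.0265 j [  2.9  21.1 -27.3 113.7  13.   47.6 -22.2]
total travel tool [-95.6  -9.4  87.5] mm dr [-0.5  3.2 -0.1]
row 0 travel [-0.0239, -0.0023, 0.0219] dr [-0.12, 0.79, -0.01]
row 1 travel [-0.0242, -0.0024, 0.0215] dr [-0.12, 0.79, -0.01]
row 2 travel [-0.0245, -0.0024, 0.0212] dr [-0.12, 0.79, -0.01]
row 3 travel [-0.0248, -0.0025, 0.0208] dr [-0.12, 0.79, -0.01]
```

Emit:
{"name": "step_arm", "arguments": {
  "motion": [
    {"travel": [-0.024,-0.002,0.022],"dr": [-0.1,0.8,0],"fingers": 200},
    {"travel": [-0.024,-0.002,0.022],"dr": [-0.1,0.8,0],"fingers": 200},
    {"travel": [-0.024,-0.002,0.021],"dr": [-0.1,0.8,0],"fingers": 200},
    {"travel": [-0.024,-0.002,0.021],"dr": [-0.1,0.8,0],"fingers": 200},
    {"travel": [0,0,0],"dr": [0,0,0],"fingers": 200}
  ]
}}

```text
t: 13.35
eef_pos: [0.5434, 0.2306, 0.1635]
ee_rot: [-90.4, 0.1, -83.7]
ft_force: [-0.3, -0.4, -2.5]
opening: 0.0263
```

Emit:
{"name": "step_arm", "arguments": {
  "motion": [
    {"travel": [0,0,0],"dr": [0,0,0],"fingers": 200},
    {"travel": [0,0,0],"dr": [0,0,0],"fingers": 200}
  ]
}}

```text
t: 13.6
eef_pos: [0.543, 0.2268, 0.1644]
ee_rot: [-90.4, -0.0, -83.9]
ft_force: [-0.4, -0.6, -2.7]
opening: 0.0261
```

Run:
```python
from h import *
st();snap('wrist','w10');st()
```

```text
t 13.6 tcp [0.543  0.2268 0.1644] y [-0.006 -0.001 -1.   ] zyaw 6.1 zz -0.006 F [-0.4 -0.6 -2.7] open 0.0261 j [ -8.   30.3 -25.8  98.6  15.4  55.1 -33.5]
t 13.65 tcp [0.5433 0.227  0.1647] y [-0.006 -0.001 -1.   ] zyaw 6.1 zz -0.006 F [ 0.4 -0.3 -3.9] open 0.0259 j [ -8.   30.3 -25.8  98.5  15.4  55.1 -33.5]
```

View pics/w10.png

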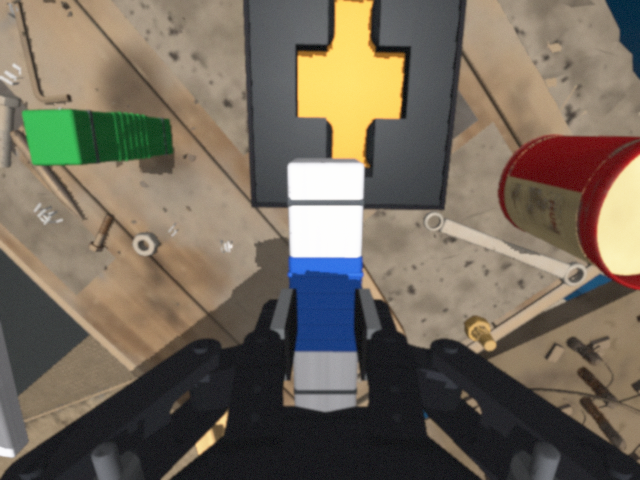

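Run:
```python
from h import *
im=cv2.imread('pics/w10.png');q=cv2.convertScaleAbs(im[0:200,240:440],alpha=1.8,beta=20)
cv2.imwrite('pics/w10z.png',cv2.resize(q,None,fx=3,fy=3,interpolation=cv2.INTER_CUBIC))
print(camRT('wrist',pose())[2])
```

```text
[0.53524346 0.30248542 0.32872071]
```

View pics/w10z.png

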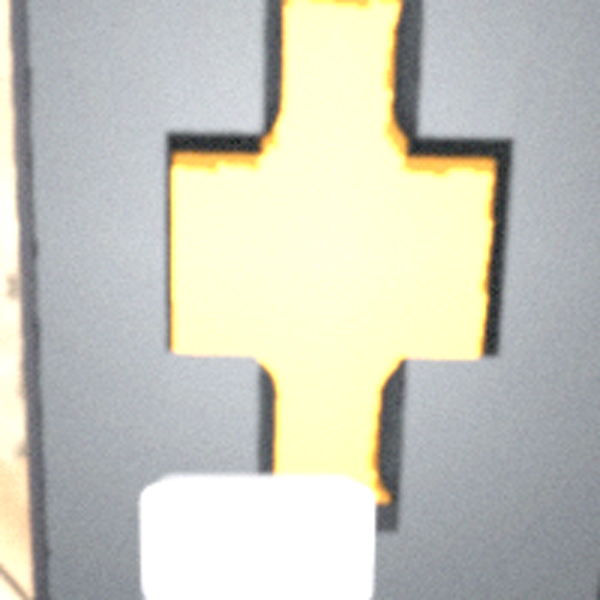

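The zoomed wrist view shows the scoop corners at foam height at (167,133), (512,141), (498,357) and (169,354), and one near-end corner of the cutout at (398,528).

Run:
```python
from h import *
d=np.load('pics/w10.npz');p=(d['P'],d['R'])
u=np.array([(167,133),(512,141),(498,357),(169,354),(264,100),(419,100),(258,440),(402,440),(398,528),(38,600)])/3+np.array([240,0])
X=plane('wrist',u,.036,p)[:,:2];print(X.round(4))
c=X[:4].mean(0);print('scoop c',c)
for a,b in((0,1),(1,2),(2,3),(3,0),(4,5),(6,7)):
    e=X[b]-X[a];print(a,b,np.linalg.norm(e).round(4),np.degrees(np.arctan2(e[1],e[0])).round(1))
m=X[4:6].mean(0)-X[6:8].mean(0);print('arm dir',np.degrees(np.arctan2(m[1],m[0])),'mids',X[4:6].mean(0),X[6:8].mean(0))
# gauge in hand: blue sleeve + far end corners at height of top
top=p[0][2]-.008+.032+.001
print(plane('wrist',[(289,164),(364,164),(289,203),(363,203),(290,258),(362,258),(296,351),(358,351)],top,p).round(4), p[0])
```

```text
[[0.5033 0.3679]
 [0.5919 0.3758]
 [0.5972 0.3227]
 [0.5085 0.3137]
 [0.5273 0.3781]
 [0.5666 0.3825]
 [0.5349 0.2938]
 [0.5745 0.2982]
 [0.5769 0.2741]
 [0.4765 0.2425]]
scoop c [0.55023959 0.34503129]
0 1 0.089 5.1
1 2 0.0534 -84.3
2 3 0.0891 -174.2
3 0 0.0544 95.5
4 5 0.0396 6.4
6 7 0.0398 6.3
arm dir 95.24769172261334 mids [0.54696568 0.38034182] [0.55471525 0.29596656]
[[0.521  0.29   0.1894]
 [0.5508 0.2933 0.1894]
 [0.5223 0.2743 0.1894]
 [0.5526 0.2776 0.1894]
 [0.5245 0.2502 0.1894]
 [0.5556 0.2536 0.1894]
 [0.531  0.2034 0.1894]
 [0.5603 0.2067 0.1894]] [0.54302889 0.22684419 0.1644123 ]
```

Run:
```python
from h import *
st();plan([.5504,.3440,.1],goalR(5.5,0),4)
```

```text
t 13.65 tcp [0.5433 0.227  0.1647] y [-0.006 -0.001 -1.   ] zyaw 6.1 zz -0.006 F [ 0.4 -0.3 -3.9] open 0.0259 j [ -8.   30.3 -25.8  98.5  15.4  55.1 -33.5]
total travel tool [-115.6   64.5   20. ] mm dr [0.3 0.6 0. ]
row 0 travel [-0.0289, 0.0161, 0.005] dr [0.08, 0.16, 0.01]
row 1 travel [-0.0289, 0.0161, 0.0049] dr [0.08, 0.16, 0.01]
row 2 travel [-0.0289, 0.0162, 0.0048] dr [0.08, 0.16, 0.01]
row 3 travel [-0.0289, 0.0162, 0.0047] dr [0.08, 0.16, 0.01]
```

Emit:
{"name": "step_arm", "arguments": {
  "motion": [
    {"travel": [-0.029,0.016,0.005],"dr": [0.1,0.2,0],"fingers": 200},
    {"travel": [-0.029,0.016,0.005],"dr": [0.1,0.2,0],"fingers": 200},
    {"travel": [-0.029,0.016,0.005],"dr": [0.1,0.1,0],"fingers": 200},
    {"travel": [-0.029,0.016,0.005],"dr": [0,0.1,0],"fingers": 200},
    {"travel": [0,0,0],"dr": [0,0,0],"fingers": 200}
  ]
}}

```text
t: 14.28
eef_pos: [0.5495, 0.3479, 0.0999]
ee_rot: [-90.1, 0.1, -84.2]
ft_force: [-1.3, -0.2, -3.6]
opening: 0.0263
```

Emit:
{"name": "step_arm", "arguments": {
  "motion": [
    {"travel": [0,0,0],"dr": [0,0,0],"fingers": 200}
  ]
}}

```text
t: 14.4
eef_pos: [0.5519, 0.3444, 0.1013]
ee_rot: [-90.0, -0.0, -84.4]
ft_force: [0.5, -0.9, -3.2]
opening: 0.0257
```

Run:
```python
from h import *
st();snap('side','s11');snap('scene','c11');snap('wrist','w11');st();plan([.5504,.3440,.06],goalR(5.5,0),2)
```

```text
t 14.4 tcp [0.5519 0.3444 0.1013] y [ 0.001 -0.001 -1.   ] zyaw 5.6 zz 0.001 F [ 0.5 -0.9 -3.2] open 0.0257 j [-19.9  40.  -23.7  91.5  19.   52.6 -44.8]
t 14.55 tcp [0.5524 0.3443 0.1018] y [ 0.001 -0.    -1.   ] zyaw 5.5 zz 0.001 F [ 0.5 -0.6 -3.3] open 0.0261 j [-19.9  39.9 -23.7  91.4  19.   52.6 -44.8]
total travel tool [ 0.1 41.8 -2. ] mm dr [-0.1 -0.   0. ]
row 0 travel [0.0001, 0.0209, -0.001] dr [-0.04, -0.0, 0.0]
row 1 travel [0.0001, 0.0209, -0.001] dr [-0.04, -0.0, 0.0]
```

View pics/s11.png

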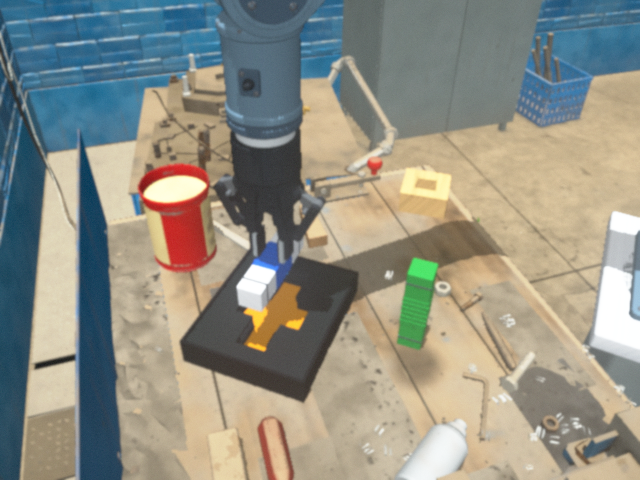

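View pics/w11.png

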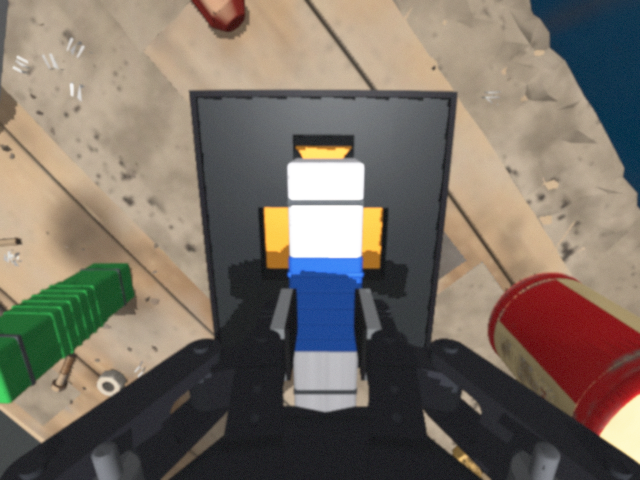

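Run:
```python
from h import *
d=np.load('pics/w11.npz');p=(d['P'],d['R'])
print(plane('wrist',[(293.5,136),(354,136),(260,207),(388,207),(264,268),(384,268)],.036,p).round(4))
z=p[0][2]
for t in (.024,.025):print(plane('wrist',[(289,164),(364,164),(290,258),(362,258),(296,351),(358,351),(326,164)],z+t,p).round(4))
print(plane('wrist',[(326,200)],z-.008,p))
```

```text
[[0.524  0.4177 0.036 ]
 [0.563  0.4215 0.036 ]
 [0.5045 0.369  0.036 ]
 [0.5918 0.3774 0.036 ]
 [0.5092 0.3244 0.036 ]
 [0.5956 0.3327 0.036 ]]
[[0.5308 0.4074 0.1257]
 [0.5609 0.4103 0.1257]
 [0.5339 0.3673 0.1257]
 [0.5652 0.3703 0.1257]
 [0.5398 0.3202 0.1257]
 [0.5695 0.323  0.1257]
 [0.5457 0.4088 0.1257]]
[[0.5309 0.4075 0.1267]
 [0.5608 0.4104 0.1267]
 [0.534  0.3677 0.1267]
 [0.5651 0.3707 0.1267]
 [0.5399 0.3209 0.1267]
 [0.5693 0.3237 0.1267]
 [0.5456 0.4089 0.1267]]
[[0.54777163 0.38849507 0.09369625]]
```

Emit:
{"name": "step_arm", "arguments": {
  "motion": [
    {"travel": [0,0.02,-0.001],"dr": [0,0,0],"fingers": 200},
    {"travel": [0,0.02,0],"dr": [0,0,0],"fingers": 200},
    {"travel": [0,0.012,0],"dr": [0,0,0],"fingers": 200},
    {"travel": [0,0,0],"dr": [0,0,0],"fingers": 200},
    {"travel": [0,0,0],"dr": [0,0,0],"fingers": 200}
  ],
  "newtons": 90
}}

```text
t: 15.18
eef_pos: [0.5509, 0.3461, 0.0495]
ee_rot: [-89.9, 0.1, -84.4]
ft_force: [0.8, 0.5, -2.5]
opening: 0.0254
```

Run:
```python
from h import *
st();plan([.5507,.3447,.019],goalR(5.5,0),5)
```

```text
t 15.18 tcp [0.5509 0.3461 0.0495] y [ 0.001  0.001 -1.   ] zyaw 5.6 zz 0.001 F [ 0.8  0.5 -2.5] open 0.0254 j [-20.9  43.8 -22.4  92.7  20.9  47.6 -46.3]
total travel tool [ 1.4 30.5 -0.3] mm dr [-0.1  0.1 -0.1]
row 0 travel [0.0003, 0.0061, -0.0001] dr [-0.01, 0.02, -0.01]
row 1 travel [0.0003, 0.0061, -0.0001] dr [-0.01, 0.02, -0.01]
row 2 travel [0.0003, 0.0061, -0.0001] dr [-0.01, 0.02, -0.01]
row 3 travel [0.0003, 0.0061, -0.0001] dr [-0.01, 0.02, -0.01]
row 4 travel [0.0003, 0.0061, -0.0001] dr [-0.01, 0.02, -0.01]
```

Emit:
{"name": "step_arm", "arguments": {
  "motion": [
    {"travel": [0.0005,0.004,0],"dr": [0,0,0],"fingers": 200},
    {"travel": [0.0005,0.004,0],"dr": [0,0,0],"fingers": 200},
    {"travel": [0,0.004,0],"dr": [0,0,0],"fingers": 200},
    {"travel": [0,0.004,0],"dr": [0,0,0],"fingers": 200},
    {"travel": [0,0,0],"dr": [0,0,0],"fingers": 200}
  ]
}}

```text
t: 15.8
eef_pos: [0.551, 0.3453, 0.0341]
ee_rot: [-89.9, 0.1, -84.4]
ft_force: [-2.1, -1.1, 4.3]
opening: 0.0251
```

Emit:
{"name": "step_arm", "arguments": {
  "motion": [
    {"travel": [0,0.004,0],"dr": [0,0,0],"fingers": 200},
    {"travel": [0,0.004,0],"dr": [0,0,0],"fingers": 200},
    {"travel": [0,0,0],"dr": [0,0,0],"fingers": 200}
  ]
}}

```text
t: 16.18
eef_pos: [0.5509, 0.3455, 0.0257]
ee_rot: [-89.9, 0.1, -84.4]
ft_force: [-0.7, 1.1, 2.9]
opening: 0.0253
```

Emit:
{"name": "step_arm", "arguments": {
  "motion": [
    {"travel": [0,0.003,0],"dr": [0,0,0],"fingers": 200},
    {"travel": [0,0,0],"dr": [0,0,0],"fingers": 200}
  ]
}}

```text
t: 16.42
eef_pos: [0.5509, 0.3454, 0.0227]
ee_rot: [-89.9, 0.1, -84.4]
ft_force: [-0.6, 0.5, 4.4]
opening: 0.0255
```

Emit:
{"name": "step_arm", "arguments": {
  "motion": [
    {"travel": [0,0.002,0],"dr": [0,0,0],"fingers": 200},
    {"travel": [0,0.002,0],"dr": [0,0,0],"fingers": 200},
    {"travel": [0,0,0],"dr": [0,0,0],"fingers": 200}
  ]
}}

```text
t: 16.8
eef_pos: [0.5511, 0.3454, 0.0202]
ee_rot: [-89.9, 0.1, -84.4]
ft_force: [-5.1, -1.1, 15.8]
opening: 0.0255
```

Emit:
{"name": "step_arm", "arguments": {
  "motion": [
    {"travel": [0,0.001,0],"dr": [0,0,0],"fingers": 200},
    {"travel": [0,0,0],"dr": [0,0,0],"fingers": 200}
  ]
}}

```text
t: 17.05
eef_pos: [0.5511, 0.3455, 0.0201]
ee_rot: [-89.9, 0.0, -84.4]
ft_force: [-6.5, -4.7, 23.7]
opening: 0.0251
```

Emit:
{"name": "step_arm", "arguments": {
  "motion": [
    {"travel": [0,0.001,0],"dr": [0,0,0],"fingers": 200},
    {"travel": [0,0,0],"dr": [0,0,0],"fingers": 200}
  ]
}}

```text
t: 17.3
eef_pos: [0.5511, 0.3455, 0.02]
ee_rot: [-89.9, 0.0, -84.4]
ft_force: [-9.0, -5.2, 30.4]
opening: 0.0255
```

Emit:
{"name": "step_arm", "arguments": {
  "motion": [
    {"travel": [0,-0.001,0],"dr": [0,0,0],"fingers": 120},
    {"travel": [0,-0.001,0],"dr": [0,0,0],"fingers": 120},
    {"travel": [0,0,0],"dr": [0,0,0],"fingers": 120},
    {"travel": [0,0,0],"dr": [0,0,0],"fingers": 120}
  ]
}}

```text
t: 17.8
eef_pos: [0.5506, 0.3445, 0.0178]
ee_rot: [-90.0, 0.0, -84.4]
ft_force: [-0.4, -0.6, 1.1]
opening: 0.0454
```

Run:
```python
from h import *
st();snap('wrist','w12')
```

```text
t 17.8 tcp [0.5506 0.3445 0.0178] y [ 0.  0. -1.] zyaw 5.6 zz 0.0 F [-0.4 -0.6  1.1] open 0.0454 j [-21.4  46.2 -21.4  93.2  22.   44.8 -47. ]
```

View pics/w12.png

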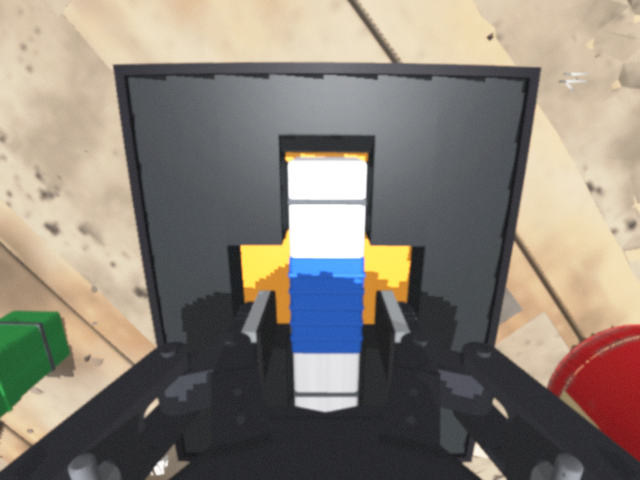

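The gauge is seated in the cutout, with the sleeve at (326,305) and the fingers clear on both sides. Rising away to check.

Emit:
{"name": "step_arm", "arguments": {
  "motion": [
    {"travel": [0,-0.015,0],"dr": [0,0,0],"fingers": 120},
    {"travel": [0,-0.03,0],"dr": [0,0,0],"fingers": 120},
    {"travel": [0,-0.04,0],"dr": [0,0,0],"fingers": 120},
    {"travel": [0,-0.04,0],"dr": [0,0,0],"fingers": 120},
    {"travel": [0,-0.04,0],"dr": [0,0,0],"fingers": 120}
  ]
}}

```text
t: 18.48
eef_pos: [0.5507, 0.3447, 0.1857]
ee_rot: [-89.9, 0.1, -84.4]
ft_force: [0.2, -0.3, -0.3]
opening: 0.0451
```

Emit:
{"name": "step_arm", "arguments": {
  "motion": [
    {"travel": [0.02,-0.04,0],"dr": [0,0,0],"fingers": 120},
    {"travel": [0.03,-0.03,0],"dr": [0,0,0],"fingers": 120},
    {"travel": [0,0,0],"dr": [0,0,0],"fingers": 120},
    {"travel": [0,0,0],"dr": [0,0,0],"fingers": 120}
  ]
}}

```text
t: 18.98
eef_pos: [0.5548, 0.2954, 0.2532]
ee_rot: [-90.0, 0.1, -84.4]
ft_force: [0.1, -0.0, -0.6]
opening: 0.0453
```

Run:
```python
from h import *
st();snap('wrist','w13');im,_=snap('side','s13');snap('scene','c13');cv2.imwrite('pics/s13z.png',cv2.resize(im[230:410,170:370],None,fx=4,fy=3.3,interpolation=cv2.INTER_CUBIC))
```

```text
t 18.98 tcp [0.5548 0.2954 0.2532] y [ 0.     0.001 -1.   ] zyaw 5.6 zz 0.0 F [ 0.1 -0.  -0.6] open 0.0453 j [-13.5  28.7 -26.7  87.7  13.5  66.8 -37.1]
```

View pics/w13.png

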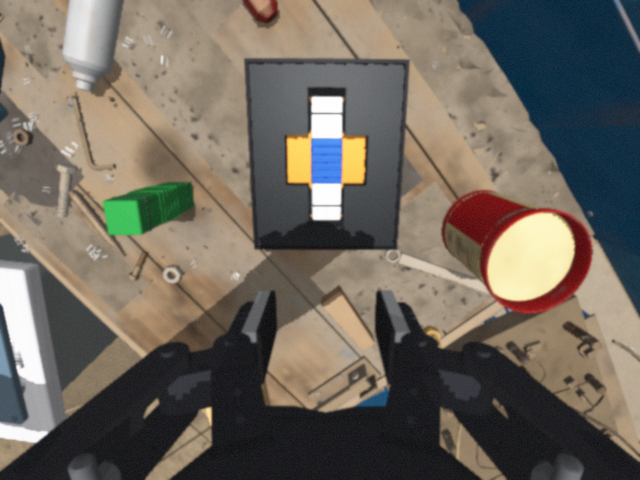

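View pics/s13z.png

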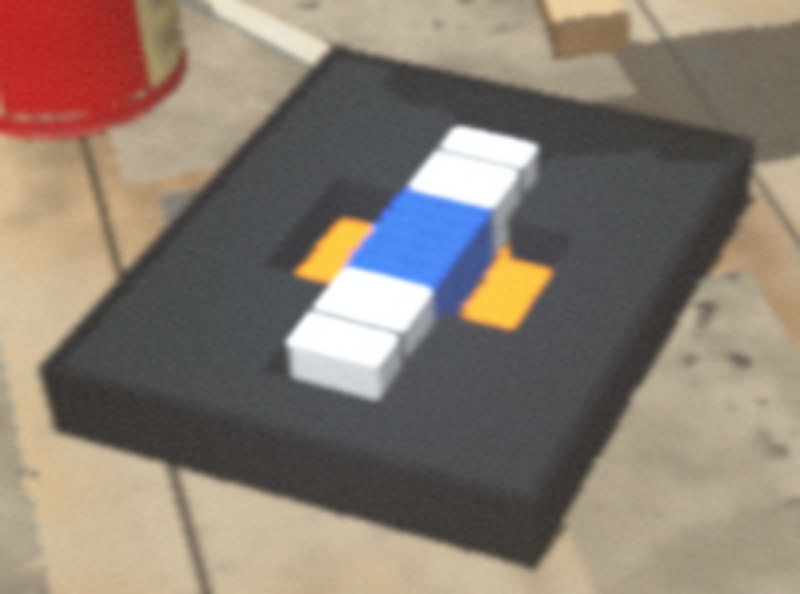

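View pics/c13.png

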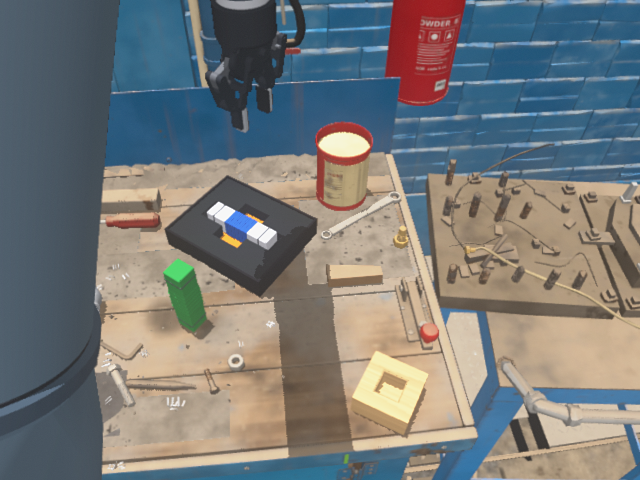

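The three views show the gauge along the cutout: wrist (327,160), side zoom (410,260), scene (242,225). I'll triangulate the end heights to check that it is home and level.

Run:
```python
from h import *
for n,x0,y0,w,h in (('c13',200,195,85,60),('w13',280,80,90,155),('s13',230,255,85,105)):
    im=cv2.imread(f'pics/{n}.png')[y0:y0+h,x0:x0+w];f={'c13':8,'w13':3.8,'s13':5.5}[n]
    cv2.imwrite(f'pics/{n}y.png',cv2.resize(im,None,fx=f,fy=f,interpolation=cv2.INTER_CUBIC))
```

```text
(no output)
```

View pics/c13y.png

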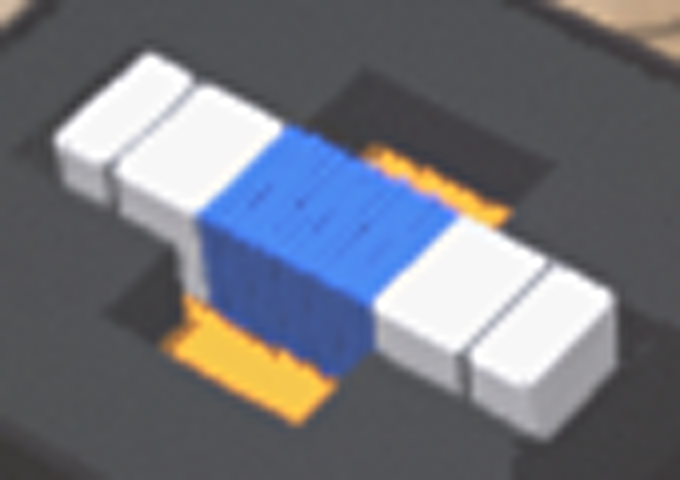

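View pics/w13y.png

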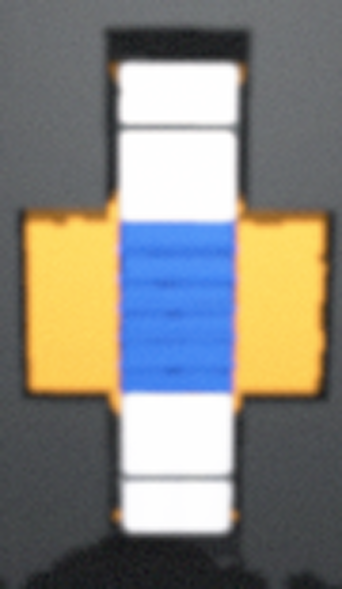

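View pics/s13y.png

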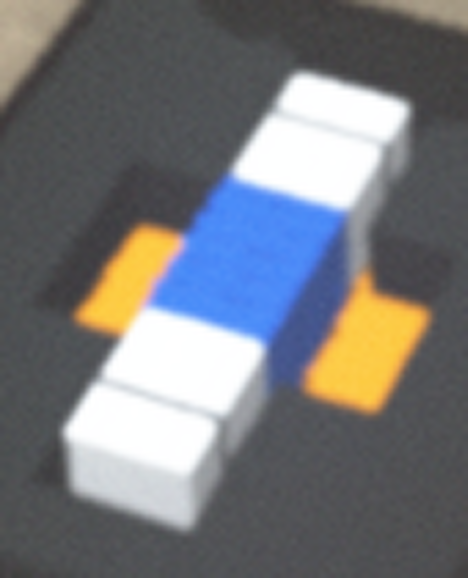

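Run:
```python
from h import *
d=np.load('pics/w13.npz');p=(d['P'],d['R'])
S={'F+':(150,50),'F-':(55,137),'N+':(617,295),'N-':(522,388)}
D={'F+':(65,430),'F-':(198,458),'N+':(300,70),'N-':(410,103)}
W={'F+':(241,62),'F-':(118,62),'N+':(235,532),'N-':(120,532)}
def multi(L):
    A=np.zeros((3,3));b=np.zeros(3)
    for o,v in L:
        v=v/np.linalg.norm(v);M=np.eye(3)-np.outer(v,v);A+=M;b+=M@o
    return np.linalg.solve(A,b)
out={}
for k in S:
    a=ray('scene',[np.array(S[k])/8+[200,195]]);b=ray('side',[np.array(D[k])/5.5+[230,255]]);c=ray('wrist',[np.array(W[k])/3.8+[280,80]],p)
    L=[(a[0],a[1][0]),(b[0],b[1][0]),(c[0],c[1][0])];out[k]=multi(L);print(k,out[k].round(4),multi(L[:2]).round(4))
X=np.array(list(out.values()));print('centre',X.mean(0).round(4))
f=(out['F+']+out['F-']-out['N+']-out['N-'])/2;print('len',np.linalg.norm(f),'yaw',np.degrees(np.arctan2(f[1],f[0])),'tilt',np.degrees(f[2]/.13))
print('wrist on z=.044',plane('wrist',np.array(list(W.values()))/3.8+[280,80],.044,p).mean(0))
o=plane('wrist',np.array([(20,210),(332,212),(325,395),(26,395)])/3.8+[280,80],.036,p);print('scoop',o.round(4),o.mean(0))
# bystanders before/after
for n,a in (('scene','scene0'),('side','side0')):
    A=cv2.imread(f'pics/{a}.png').astype(int);B=cv2.imread(f"pics/{'c13' if n=='scene' else 's13'}.png").astype(int)
    for nm,(x0,y0,x1,y1) in ({'tin':(315,120,375,210),'sp':(320,192,402,240),'fit':(392,225,410,250),'wedge':(325,262,385,288)} if n=='scene' else {'tin':(138,165,218,270),'fit':(248,182,266,208),'wedge':(300,203,328,247)}).items():
        print(n,nm,np.abs(A-B)[y0:y1,x0:x1].mean().round(1))
```

```text
F+ [0.5614 0.4114 0.0431] [0.5614 0.4109 0.043 ]
F- [0.5285 0.407  0.0454] [0.5285 0.4059 0.0452]
N+ [0.5735 0.2818 0.0428] [0.5727 0.2813 0.0434]
N- [0.5409 0.2793 0.0435] [0.5412 0.2792 0.0433]
centre [0.551  0.3449 0.0437]
len 0.12923662816252923 yaw 95.43380684410465 tilt 0.48160545131688254
wrist on z=.044 [0.5510954  0.34576171 0.044     ]
scoop [[0.504  0.3678 0.036 ]
 [0.5917 0.376  0.036 ]
 [0.5965 0.3246 0.036 ]
 [0.5092 0.316  0.036 ]] [0.55032898 0.34610315 0.036     ]
scene tin 4.0
scene sp 5.0
scene fit 4.7
scene wedge 6.4
side tin 4.8
side fit 5.6
side wedge 8.4
```

The gauge top is at 43.7 mm (fully home is 44), and its centre is within about 1 mm of the cutout's middle. Its yaw is 95.4° against about 95.4° for the cutout, and it is level within 0.5°. The bystanders are unmoved, so I'm handing in.

Run:
```python
from h import *
st();print(manip.job_done())
```

```text
t 19.12 tcp [0.5544 0.2957 0.2521] y [-0.002  0.    -1.   ] zyaw 5.7 zz -0.001 F [-0.5 -0.1 -1.6] open 0.0453 j [-13.5  28.8 -26.7  87.7  13.5  66.8 -37.1]
the job is handed in; nothing more can be done
None
```

The gauge is seated in the foam cutout, released, and the job is handed in at about 19 s. I lifted it from the stand with the tool tilted and laid it on its side near (0.47, 0.12). After letting go, I took it again by the blue sleeve and pressed it into the cutout until it bottomed out at about 30 N.

**Position:** triangulating from three cameras puts the gauge top at 43.7 mm, where fully home is 44 mm. Its centre is about 1 mm from the cutout's middle, it lies within 0.5° of the cutout's direction, and it is level to about 0.5°.

**Surroundings:** the gripper is clear at 25 cm height and no external force shows. Before-and-after pictures show the wedge, fitting and tin (two views) and the spanner (scene view only) unmoved.

**Disagreements:** none of the last checks failed. The four corner heights scattered between 42.8 and 45.4 mm, which is within camera accuracy. While I held the gauge, the finger opening read about 26 to 28 mm, although the sleeve is 34 mm wide. I didn't resolve that reading, but the grip held.

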